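# Stack gift cartons in a counter display, price labels up

### The job

Roll the hexagonal gift cartons over until the price label of each is on top, and stack all of them in the display tray: one carton lying flat in each well; then the two wooden strips square across both cartons, one on either side of the labels, over the cartons' ends and clear of the labels; then the remaining cartons on the strips, lying the same way as those below, labels up, squarely over the strips so that they too bear on them only with their ends. Leave the other things on the counter where they are.

Things in the scene. Friction and masses are not known exactly. Their poses are not given: they have to be found in the camera images.
- carton1: Closed hexagonal cardboard carton lying on a flat: 66 mm long, 48 mm across flats, 55 across corners, 0.08 to 0.17 kg; 3 or 4 of 5 are present. Origin at its centre; x along its length; z out of the long flat with the white price label (20 x 18 mm, mid-flat). On both end faces a white line (6 x 20 mm) runs from the centre towards the label side. Can be held by its end faces (66 mm).
- carton2: Closed hexagonal cardboard carton lying on a flat: 66 mm long, 48 mm across flats, 55 across corners, 0.08 to 0.17 kg; 3 or 4 of 5 are present. Origin at its centre; x along its length; z out of the long flat with the white price label (20 x 18 mm, mid-flat). On both end faces a white line (6 x 20 mm) runs from the centre towards the label side. Can be held by its end faces (66 mm).
- carton3: Closed hexagonal cardboard carton lying on a flat: 66 mm long, 48 mm across flats, 55 across corners, 0.08 to 0.17 kg; 3 or 4 of 5 are present. Origin at its centre; x along its length; z out of the long flat with the white price label (20 x 18 mm, mid-flat). On both end faces a white line (6 x 20 mm) runs from the centre towards the label side. Can be held by its end faces (66 mm).
- carton4: Closed hexagonal cardboard carton lying on a flat: 66 mm long, 48 mm across flats, 55 across corners, 0.08 to 0.17 kg; 3 or 4 of 5 are present. Origin at its centre; x along its length; z out of the long flat with the white price label (20 x 18 mm, mid-flat). On both end faces a white line (6 x 20 mm) runs from the centre towards the label side. Can be held by its end faces (66 mm).
- carton5: Closed hexagonal cardboard carton lying on a flat: 66 mm long, 48 mm across flats, 55 across corners, 0.08 to 0.17 kg; 3 or 4 of 5 are present. Origin at its centre; x along its length; z out of the long flat with the white price label (20 x 18 mm, mid-flat). On both end faces a white line (6 x 20 mm) runs from the centre towards the label side. Can be held by its end faces (66 mm).
- strip1: A plain wooden spacer strip, 130 mm long and 12 x 12 mm square, about 20 g, lying on the counter. Origin at its centre, x along its length.
- strip2: A plain wooden spacer strip, 130 mm long and 12 x 12 mm square, about 20 g, lying on the counter. Origin at its centre, x along its length.
- tray: Low wooden display tray, fixed, 120 (x) x 140 (y) mm, 14 mm high. Origin: centre of its underside, z up. Two shallow wells, 78 (x) x 46 (y) mm and 6 mm deep (floor 8 mm above the counter), middles at y = +33 and -33 mm. A carton lies in each well, flat on its floor, along the tray's x, its top then 56 mm above the counter. Strips lie along the tray's y, above the tray.
- coin_dish: A round black coin dish, loose on the counter, 84 mm across and 22 mm high. Origin at the centre of its underside. A bystander.
- mouse: A black computer mouse, 105 x 60 x 30 mm. Origin at the centre of its underside. A bystander.
- calculator: A flat calculator, 150 x 75 mm, 15 mm high. Origin at the centre of its underside. A bystander.
- label_roll: A roll of paper labels lying flat, 68 mm across, 30 mm high. Origin at the centre of its underside. A bystander.
Not all that is in view belongs to the job. Leave any yellow look-alike of the carton2 alone.

How it is judged:
By the outcome, as a careful person would: the job done as asked, in the order asked, and still so for the second after the job is handed in, with the robot touching nothing.
Of carton1, carton2, carton3, carton4, carton5 only 3 to 4 are there at a start; the rules pass over those that are not, and their reading is None.
At some moment in a run one of carton1, carton2, carton3, carton4, carton5 may be knocked a few centimetres aside while the robot is not near it.
Once in a run the grip may slacken for a moment while it holds something.
It also fails if it takes over 210 s, if anything falls off the work surface, if the arm or the gripper's body presses on something with over 40 N, if the wrist force passes 120 N, or if a joint passes its speed limit or range.

### The arm

A 6-joint arm with a two-finger parallel gripper is mounted at the origin on the work surface. World frame = base frame: x ahead of the robot, y to its left, z up, the work surface at z = 0. Lengths are in m, angles in rad, forces in N, time in s.
With the tool pointing down it reaches from about 0.3 to 0.85 m from the base axis. Payload 4.2 kg.
Tool frame: the origin (TCP) lies on the centre line of the jaws, within the pads' length; the fingertips stand 25 mm ahead of it and the grasp point (between the pads) lies 6 mm ahead of it; z points along the fingers, y is the direction in which the jaws open and shut (so a half turn about z gives the same grasp; the last joint's range is limited). The gripper opens to 91 mm and grips with 3 to 60 N. Pads are 32 mm wide; open, the fingers measure 118 mm over their backs; the gripper's body (76 mm by 178 mm) begins 60 mm behind the grasp point.
Start: joints at [-1.169, 0.32, 1.565, -0, 1.257, -0.02], TCP at [0.235, -0.525, 0.239] pointing down, gripper open.
Joint ranges: [-3.11, 3.11], [-0.84, 2.01], [0.21, 2.61], [-1.34, 4.49], [0.05, 2.63], [-2.56, 2.56]. Speed limits (rad/s): [2.57, 2.57, 3.14, 3.14, 3.14, 3.14].

### API

Orientations are given as a rotation vector (axis times angle).
In Python, from station import r gives the robot as it stands.
- The arm moves only by the tool move_arm, never from a script. Its arguments are lists of equal length, an entry for each row: "slide": the shift along the tool's x, y, z in m, a list of three; "dr": the turn, a rotation vector about the tool's x, y, z in rad, a list of three; "hand": the opening, from -1 (shut) to 1 (fully open). In form: {"slide": [[x, y, z], ...], "dr": [[ax, ay, az], ...], "hand": [hand, ...]}. A call has 1 to 12 rows; each row shifts and turns the commanded pose from where the row before left it, along the tool's axes as they then stand; what a row does not reach is not made up. A row lasts 1/8 s, in which the tool goes at most 62.5 mm and 10.7 degrees, less where a joint would pass 70% of its speed; a pose out of reach is approached as far as the arm can. A call with a gripper value outside its range is refused whole. The fingers move at their own pace and stop on an object; the grip force is fixed at half the most. Time passes only in rows, so rows that do not move let the fingers close. It gives the time, the measured TCP pose, the force and the opening at its end, in the units of the state.
- r.read_state(): the state, without advancing time (a new reading comes with each control period).
- r.capture(name): name is "scene" or "side" or "wrist"; returns a dict with "pixels" (480x640x3 uint8, red, green, blue), "fx", "fy", "cx", "cy" (pixels), "rvec" (rotation vector, rad) and "tvec" (3), from world to camera coordinates, as OpenCV has them. Camera axes: x right, y down, z forward; pixel columns grow to the right and rows downward; lengths in m; the calibration is good to about 2 mm. A picture is of the moment at which its call begins. There is no depth.
- r.finish_job(): hands the job in, once; it reports no verdict.
The state is a dict: "time_s": time; "joints": joint angles; "qd": joint speeds; "tau": joint torques, N m; "tool_pos": TCP position; "ee_rot": TCP orientation; "wrist_force": force on the tool from outside, world axes, zero at the start; "torque": the same for the moment, N m; "gripper_width": finger opening in m.
Only numpy, scipy, OpenCV 4.12 (cv2) and the standard library are available. Lean on these libraries where they do the work, as an engineer would, in place of code of your own. Each camera call takes 0.05 s, during which the arm holds its last target. There are 200 camera calls.

## Working session

There is one attempt and no reset: what is moved stays moved. The work goes in short steps, Python scripts to look and compute and a tool call to move; the robot and the scene stay as the last step left them, time stands still between calls to the robot, and variables do not carry over. Pictures are saved under pics/ and viewed, about 12 in all and at most 16, crops included, and the job is handed in when it is done.

Besides the shell and the picture viewer there is one more tool, called as name(argument=value, ...) on one line, values as JSON. move_arm: Moves the arm, as the interface text tells. Its arguments: {"type":"object","properties":{"slide":{"type":"array"},"dr":{"type":"array"},"hand":{"type":"array"}},"required":["slide","dr","hand"]}

```bash
ls; mkdir -p pics; python3 - <<'E'
from station import r
import cv2,json
print(r.read_state())
for n in ("scene","side","wrist"):
    c=r.capture(n); cv2.imwrite(f"pics/{n}0.png",c["pixels"][:,:,::-1])
    print(n,{k:c[k] for k in c if k!="pixels"})
E
```

```text
pics
{'time_s': 0.0, 'joints': array([-1.16903990e+00,  3.20305074e-01,  1.56566251e+00, -3.34986869e-05,
        1.25734939e+00, -2.00053193e-02]), 'qd': array([ 0.00184271,  0.00084369, -0.00049663,  0.00133831,  0.00137332,
        0.00027266]), 'tau': array([-2.23408456e-04, -4.12470281e+01, -2.31973922e+01,  7.26439850e-02,
        4.56112053e-02, -1.24015646e-04]), 'tool_pos': array([ 0.23520347, -0.5242118 ,  0.23811906]), 'ee_rot': array([-3.07034362e+00, -6.57265153e-01,  5.62695827e-04]), 'wrist_force': array([-0.4828932 , -0.70372134, -0.48699969]), 'torque': array([-0.03490211, -0.04514242,  0.01698483]), 'gripper_width': 0.09104038103901743}
scene {'fx': 568.9573023474212, 'fy': 568.9573023474212, 'cx': 326.83247648494626, 'cy': 243.63232165000355, 'rvec': array([ 0.82095444,  2.65075852, -0.98329394]), 'tvec': array([ 0.39399441, -0.27400589,  1.63506341])}
side {'fx': 579.6839300199765, 'fy': 579.6839300199765, 'cx': 334.3672738591873, 'cy': 252.12335762163707, 'rvec': array([ 0.99293395, -2.38617533,  1.11760127]), 'tvec': array([0.48786436, 0.27056689, 1.39738406])}
wrist {'fx': 417.98974637304786, 'fy': 417.98974637304786, 'cx': 315.30642437624084, 'cy': 243.5782562916259, 'rvec': array([-2.43365758,  1.57364165,  0.22454565]), 'tvec': array([-0.57477164, -0.03259316,  0.39236763])}
```

View pics/scene0.png

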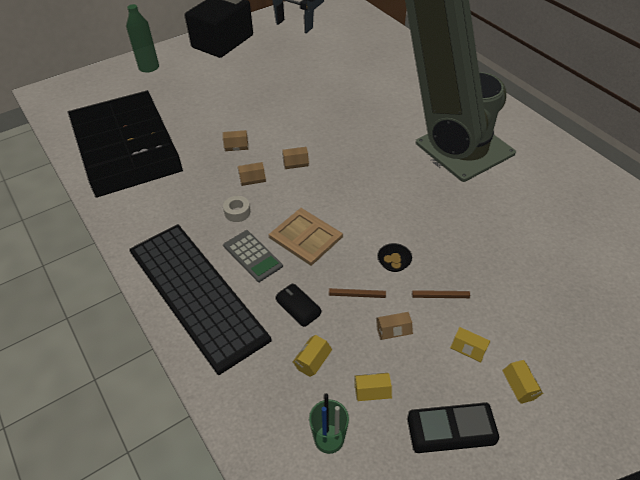

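View pics/side0.png

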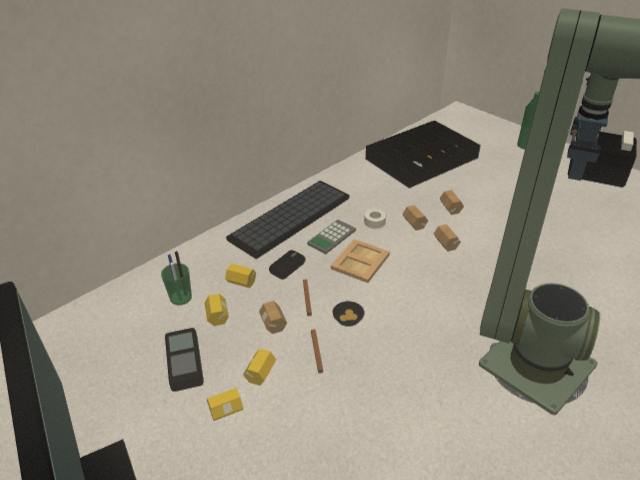

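The scene view shows four brown cartons (235,140), (251,174), (295,157), (395,325). It also shows four yellow look-alikes, the tray (306,236), and strips at (357,293) and (441,294). Next I'll measure these and zoom in.

```bash
cat > h.py <<'E'
import numpy as np, cv2
from scipy.spatial.transform import Rotation as R
from station import r
def cap(n,save=None):
    c=r.capture(n); c["R"]=cv2.Rodrigues(np.array(c["rvec"]))[0]; c["t"]=np.array(c["tvec"])
    c["bgr"]=np.ascontiguousarray(c["pixels"][:,:,::-1])
    if save: cv2.imwrite(f"pics/{save}.png",c["bgr"])
    return c
def ray(c,uv):
    uv=np.atleast_2d(np.asarray(uv,float))
    d=np.c_[(uv[:,0]-c["cx"])/c["fx"],(uv[:,1]-c["cy"])/c["fy"],np.ones(len(uv))]@c["R"]
    return -c["R"].T@c["t"],d
def onz(c,uv,z):
    o,d=ray(c,uv); return o+d*((z-o[2])/d[:,2])[:,None]
def proj(c,P):
    q=np.atleast_2d(P)@c["R"].T+c["t"]; return np.c_[c["fx"]*q[:,0]/q[:,2]+c["cx"],c["fy"]*q[:,1]/q[:,2]+c["cy"]]
def tri(c1,u1,c2,u2):
    o1,d1=ray(c1,u1);o2,d2=ray(c2,u2);d1=d1[0]/np.linalg.norm(d1);d2=d2[0]/np.linalg.norm(d2)
    s=np.linalg.lstsq(np.c_[d1,-d2],o2-o1,rcond=None)[0]
    a=o1+s[0]*d1;b=o2+s[1]*d2; return (a+b)/2,np.linalg.norm(a-b)
E
python3 - <<'E'
from h import *
s=cap("scene");d=cap("side")
for c,n in((s,"scene"),(d,"side")): print(n,"cam at",(-c["R"].T@c["t"]).round(3))
for p in [(235,140),(251,174),(295,157),(395,325),(470,345),(373,386),(522,380),(313,355)]: print(p,onz(s,p,.024).round(3))
for p in [(306,236)]:print("tray",onz(s,p,.014).round(3))
for p in [(330,293),(385,294),(413,294),(469,295)]:print("strip",onz(s,p,.006).round(3))
for p in [(394,258),(298,305),(253,255),(237,209)]:print("by",onz(s,p,.01).round(3))
def crop(c,x,y,w=100,h=75,k=4): return cv2.resize(c["bgr"][y:y+h,x:x+w],None,fx=k,fy=k,interpolation=cv2.INTER_CUBIC)
a=np.vstack([np.hstack([crop(s,215,110),crop(s,350,290)]),np.hstack([crop(d,380,180),crop(d,230,280)])])
cv2.imwrite("pics/zoom0.png",a)
E
```

```text
scene cam at [1.034 0.834 1.067]
side cam at [-0.293  0.981  1.102]
(235, 140) [[ 0.535 -0.381  0.024]]
(251, 174) [[ 0.568 -0.23   0.024]]
(295, 157) [[ 0.433 -0.221  0.024]]
(395, 325) [[0.548 0.365 0.024]]
(470, 345) [[0.449 0.492 0.024]]
(373, 386) [[0.673 0.451 0.024]]
(522, 380) [[0.42  0.609 0.024]]
(313, 355) [[0.733 0.326 0.024]]
tray [[0.562 0.035 0.014]]
strip [[0.608 0.205 0.006]]
strip [[0.506 0.279 0.006]]
strip [[0.454 0.315 0.006]]
strip [[0.351 0.389 0.006]]
by [[0.425 0.21  0.01 ]]
by [[0.687 0.194 0.01 ]]
by [[0.699 0.01  0.01 ]]
by [[ 0.657 -0.148  0.01 ]]
```

View pics/zoom0.png

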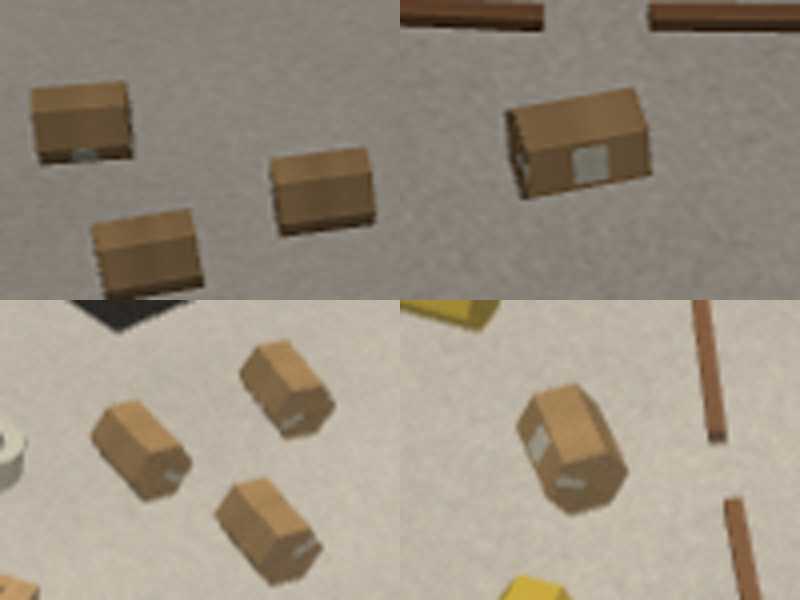

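Each brown carton shows a line on its end face. The carton at (235,140) has its label low on the flat facing the scene camera, and (395,325) has it on that side but upper. The other two have theirs on the far side. Next I'll move the wrist camera over the cluster and measure accurately from there.

```bash
python3 - <<'E'
from h import *
w=cap("wrist");st=r.read_state()
T=R.from_rotvec(st["ee_rot"]).as_matrix();p=st["tool_pos"]
print("tool axes (cols)",T.round(3))
C=-w["R"].T@w["t"]
print("cam in tool",(T.T@(C-p)).round(4));print("cam axes in tool",(T.T@w["R"].T).round(3))
print(onz(w,[(320,240)],0).round(3))
E
```

```text
tool axes (cols) [[ 0.912  0.409 -0.   ]
 [ 0.409 -0.912  0.   ]
 [-0.    -0.    -1.   ]]
cam in tool [ 0.0779  0.0005 -0.1468]
cam axes in tool [[ 0.001 -0.961 -0.277]
 [ 1.     0.001 -0.   ]
 [ 0.    -0.277  0.961]]
[[ 0.21  -0.541  0.   ]]
```

move_arm(slide=[[0.0445,-0.0122,-0.0075],[0.0445,-0.0122,-0.0075],[0.0445,-0.0122,-0.0075],[0.0445,-0.0122,-0.0075],[0.0445,-0.0122,-0.0075],[0.0445,-0.0122,-0.0075],[0.0445,-0.0122,-0.0075],[0.0445,-0.0122,-0.0075],[0,0,0],[0,0,0]], dr=[[0,0,0],[0,0,0],[0,0,0],[0,0,0],[0,0,0],[0,0,0],[0,0,0],[0,0,0],[0,0,0],[0,0,0]], hand=[1,1,1,1,1,1,1,1,1,1])

```text
time_s: 1.55
tool_pos: [0.5198, -0.29, 0.2986]
ee_rot: [3.072, 0.658, -0.002]
wrist_force: [-0.1, 0.3, 0.8]
gripper_width: 0.0912
```

```bash
python3 - <<'E'
from h import *
w=cap("wrist","wrist1");st=r.read_state();print(st["joints"].round(3),st["tool_pos"].round(4))
E
```

```text
[-5.290e-01  3.230e-01  1.410e+00 -1.000e-03  1.409e+00  6.210e-01] [ 0.5194 -0.2903  0.2986]
```

View pics/wrist1.png

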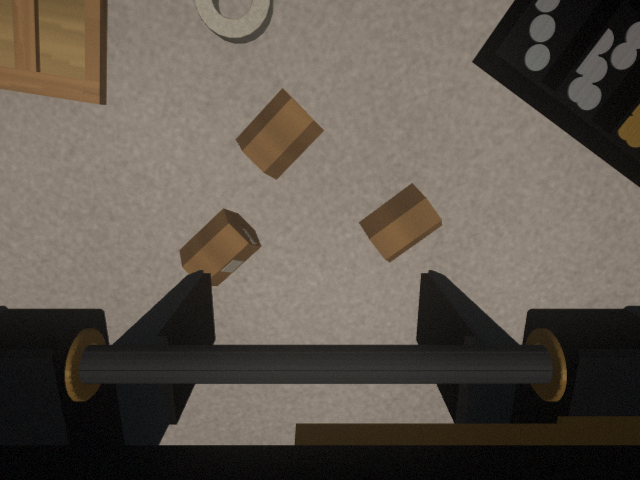

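Three cartons are in view, at (220,245) with its label at (233,267), (280,133) and (400,222). I'll segment the lit top flats and check them against 66 x 27.7 mm.

```bash
cat >> h.py <<'E'
def topface(c,uv,z=.048,half=55):
    """centre, axis yaw, size of the brightest flat of the brown carton around pixel uv"""
    u,v=map(int,uv); H=cv2.cvtColor(c["bgr"],cv2.COLOR_BGR2HSV)
    m=((H[...,0]<22)&(H[...,1]>95)).astype(np.uint8); w=np.zeros_like(m)
    w[max(v-half,0):v+half,max(u-half,0):u+half]=1; m*=w
    n,l,s,_=cv2.connectedComponentsWithStats(m); 
    k=l[v,u] or 1+np.argmax(s[1:,4]); V=cv2.GaussianBlur(H[...,2],(3,3),0)
    th,_=cv2.threshold(V[l==k].reshape(-1,1),0,255,cv2.THRESH_OTSU)
    b=((l==k)&(V>th)).astype(np.uint8); b=cv2.morphologyEx(b,cv2.MORPH_OPEN,np.ones((3,3),np.uint8))
    n,l2,s2,_=cv2.connectedComponentsWithStats(b); b=(l2==1+np.argmax(s2[1:,4])).astype(np.uint8)
    ct=max(cv2.findContours(b,0,cv2.CHAIN_APPROX_NONE)[0],key=len)[:,0]
    P=onz(c,ct,z)[:,:2]; (cx,cy),(a,bb),_=cv2.minAreaRect((P*1000).astype(np.float32))
    box=cv2.boxPoints(cv2.minAreaRect((P*1000).astype(np.float32)))
    e=[box[1]-box[0],box[2]-box[1]]; e=max(e,key=np.linalg.norm)
    return np.array([cx,cy])/1000,np.degrees(np.arctan2(e[1],e[0]))%180,(max(a,bb),min(a,bb))
E
python3 - <<'E'
from h import *
w=cap("wrist")
for n,p in dict(C=(215,245),B=(283,135),A=(405,228)).items(): print(n,topface(w,p))
# tray from scene+side outline
H=cv2.cvtColor(w["bgr"],cv2.COLOR_BGR2HSV)
s=cap("scene")
H=cv2.cvtColor(s["bgr"],cv2.COLOR_BGR2HSV);m=((H[...,0]<25)&(H[...,1]>70)).astype(np.uint8);m[:200]=0;m[270:]=0;m[:,:260]=0;m[:,350:]=0
ct=max(cv2.findContours(m,0,cv2.CHAIN_APPROX_NONE)[0],key=len)[:,0]
q=cv2.approxPolyDP(cv2.convexHull(ct),5,True)[:,0];print(q, onz(s,q,.014).round(4))
print(cv2.minAreaRect((onz(s,ct,.014)[:,:2]*1000).astype(np.float32)))
print("carton4",topface(s,(392,318),half=35))
E
```

```text
C (array([ 0.43408228, -0.21916872]), np.float32(156.67244), (66.28331756591797, 29.244586944580078))
B (array([ 0.56657373, -0.2308656 ]), np.float32(159.0932), (66.5455551147461, 28.190204620361328))
A (array([ 0.53570227, -0.37947641]), np.float32(152.10411), (67.20822143554688, 28.407493591308594))
[[300 208]
 [342 233]
 [312 264]
 [269 237]] [[ 0.5227 -0.0549  0.014 ]
 [ 0.4835  0.0769  0.014 ]
 [ 0.5984  0.1167  0.014 ]
 [ 0.639  -0.0145  0.014 ]]
((561.2612915039062, 30.745742797851562), (126.91650390625, 147.42694091796875), 15.621461868286133)
carton4 (array([0.55059497, 0.3649158 ]), np.float32(157.49742), (64.59750366210938, 28.021249771118164))
```

The top flats measure 66 x 28 mm, as expected. Reading the label and end-line directions, with n the horizontal normal to a carton's axis on the scene-camera side:

| Carton | Position | Roll needed | Label side |
|---|---|---|---|
| C | (.434,-.219) | 60° | -n |
| B | (.567,-.231) | 120° | -n |
| A | (.536,-.379) | 120° | +n |
| D | (.550,.365) | 60° | +n |

I'll grip each by its ends with the tool leaning to the label side, then turn upright. C goes first.

```bash
cat >> h.py <<'E'
def orient(yawdeg,lean):
    """tool y at world yaw; lean>0 turns about tool y so that the handle leans to tool -x"""
    a=np.radians(yawdeg); y=np.array([np.cos(a),np.sin(a),0]); z=np.array([0,0,-1.]); x=np.cross(y,z)
    return R.from_matrix(np.c_[x,y,z])*R.from_rotvec([0,np.radians(lean),0])
def plan(yawdeg,lean,pts,tool=0.012,p0=None,R0=None):
    """pts: world points for the object centre, tool mm back; rotation in place first, then slides. Prints totals"""
    st=r.read_state(); p=st["tool_pos"] if p0 is None else p0; Rc=R.from_rotvec(st["ee_rot"]) if R0 is None else R0
    Rt=orient(yawdeg,lean); dv=(Rc.inv()*Rt).as_rotvec(); n=int(np.ceil(np.linalg.norm(dv)/.18)); 
    print("rot rows",n,"each",(dv/max(n,1)).round(4))
    for q in pts:
        b=q[3] if len(q)>3 else 0
        t=np.array(q[:3])-(tool+b)*Rt.apply([0,0,1]); d=Rt.inv().apply(t-p); k=max(1,int(np.ceil(np.linalg.norm(d)/.055)))
        print("slide rows",k,"each",(d/k).round(4),"total",d.round(4),"->",t.round(4)); p=t
    return p,Rt
E
python3 - <<'E'
from h import *
C=(.434,-.219,.024)
plan(-23.3,60,[(.434,-.219,.12,.08),C+(.08,),C])
E
```

```text
rot rows 8 each [ 0.0486  0.1246 -0.0842]
slide rows 4 each [-0.0347 -0.0267  0.0063] total [-0.1388 -0.1067  0.0251] -> [ 0.4025 -0.2922  0.166 ]
slide rows 2 each [-0.0416  0.      0.024 ] total [-0.0831  0.      0.048 ] -> [ 0.4025 -0.2922  0.07  ]
slide rows 2 each [-0.    0.    0.04] total [-0.    0.    0.08] -> [ 0.4299 -0.2285  0.03  ]
```

move_arm(slide=[[0,0,0],[0,0,0],[0,0,0],[0,0,0],[0,0,0],[0,0,0],[0,0,0],[0,0,0],[0,0,0]], dr=[[0.0486,0.1246,-0.0842],[0.0486,0.1246,-0.0842],[0.0486,0.1246,-0.0842],[0.0486,0.1246,-0.0842],[0.0486,0.1246,-0.0842],[0.0486,0.1246,-0.0842],[0.0486,0.1246,-0.0842],[0.0486,0.1246,-0.0842],[0,0,0]], hand=[1,1,1,1,1,1,1,1,1])

```text
time_s: 2.82
tool_pos: [0.5194, -0.2916, 0.2963]
ee_rot: [-1.946, -1.274, -1.12]
wrist_force: [0.3, -0.5, -0.1]
gripper_width: 0.0912
```

```bash
python3 - <<'E'
from h import *
C=(.434,-.219,.024)
print(r.read_state()["joints"].round(3))
plan(-23.3,60,[(.434,-.219,.12,.08),C+(.08,),C])
E
```

```text
[-0.934  0.549  1.444  0.868  1.766 -0.632]
rot rows 1 each [-0.0008 -0.0006 -0.0055]
slide rows 4 each [-0.0341 -0.0268  0.0062] total [-0.1362 -0.1071  0.0247] -> [ 0.4025 -0.2922  0.166 ]
slide rows 2 each [-0.0416  0.      0.024 ] total [-0.0831  0.      0.048 ] -> [ 0.4025 -0.2922  0.07  ]
slide rows 2 each [-0.    0.    0.04] total [-0.    0.    0.08] -> [ 0.4299 -0.2285  0.03  ]
```

Rotation is reached as commanded. Next I'll move to the standoff and check it before advancing.

move_arm(slide=[[-0.034,-0.0268,0.0062],[-0.034,-0.0268,0.0062],[-0.034,-0.0268,0.0062],[-0.034,-0.0268,0.0062],[-0.0277,0,0.016],[-0.0277,0,0.016],[-0.0277,0,0.016],[0,0,0],[0,0,0]], dr=[[0,0,-0.0055],[0,0,0],[0,0,0],[0,0,0],[0,0,0],[0,0,0],[0,0,0],[0,0,0],[0,0,0]], hand=[1,1,1,1,1,1,1,1,1])

```text
time_s: 3.95
tool_pos: [0.4046, -0.2914, 0.0739]
ee_rot: [-1.942, -1.29, -1.125]
wrist_force: [1.4, -0.4, -0.4]
gripper_width: 0.0913
```

```bash
python3 - <<'E'
from h import *
C=(.434,-.219,.024)
print(r.read_state()["joints"].round(3))
plan(-23.3,60,[C])
w=cap("wrist","wrist2")
E
```

```text
[-1.083  0.725  1.793  0.744  1.479 -1.104]
rot rows 1 each [-0.0003  0.0017  0.0078]
slide rows 2 each [-0.0021 -0.0008  0.0403] total [-0.0041 -0.0017  0.0806] -> [ 0.4299 -0.2285  0.03  ]
```

View pics/wrist2.png

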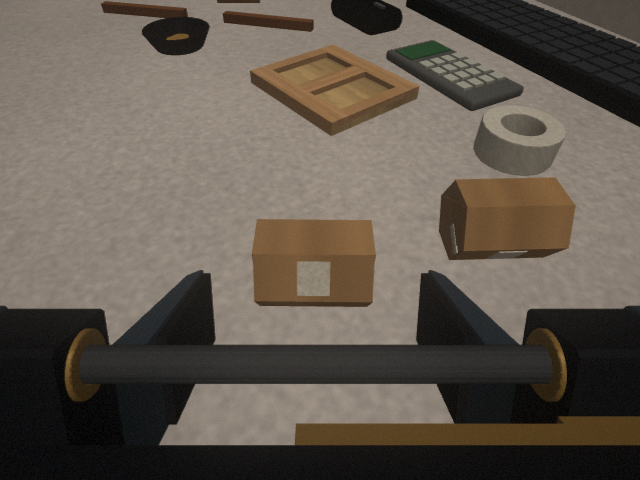

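C sits between the jaws with its label at (313,279), facing the tool. B's label (510,253) is confirmed on the lower -n flat. Next: advance, close and lift.

move_arm(slide=[[-0.0014,-0.0006,0.027],[-0.0014,-0.0006,0.027],[-0.0014,-0.0006,0.027],[0,0,0],[0,0,0],[0,0,0],[0,0,0],[0,0,0],[0.026,0,-0.015],[0.026,0,-0.015],[0.026,0,-0.015],[0.026,0,-0.015]], dr=[[0,0.002,0.008],[0,0,0],[0,0,0],[0,0,0],[0,0,0],[0,0,0],[0,0,0],[0,0,0],[0,0,0],[0,0,0],[0,0,0],[0,0,0]], hand=[1,1,1,1,-1,-1,-1,-1,-1,-1,-1,-1])

```text
time_s: 5.5
tool_pos: [0.4293, -0.2279, 0.1489]
ee_rot: [-1.943, -1.277, -1.121]
wrist_force: [0.9, 0.6, -2.2]
gripper_width: 0.0662
```

```bash
python3 - <<'E'
from h import *
st=r.read_state();print(st["joints"].round(3),st["tool_pos"].round(4),st["gripper_width"])
plan(17.5,0,[])
s=cap("scene")
# which tool yaw
E
```

```text
[-0.994  0.576  1.856  0.807  1.506 -0.994] [ 0.4293 -0.2279  0.1489] 0.06621676593759968
rot rows 7 each [ 0.0528 -0.1433 -0.0922]
```

move_arm(slide=[[0,0,0],[0,0,0],[0,0,0],[0,0,0],[0,0,0],[0,0,0],[0,0,0],[0,0,0],[0,0,0]], dr=[[0.0528,-0.1433,-0.0922],[0.0528,-0.1433,-0.0922],[0.0528,-0.1433,-0.0922],[0.0528,-0.1433,-0.0922],[0.0528,-0.1433,-0.0922],[0.0528,-0.1433,-0.0922],[0.0528,-0.1433,-0.0922],[0,0,0],[0,0,0]], hand=[-1,-1,-1,-1,-1,-1,-1,-1,-1])

```text
time_s: 6.68
tool_pos: [0.4294, -0.2279, 0.1479]
ee_rot: [-1.859, -2.531, -0.004]
wrist_force: [0.3, -0.2, -1.3]
gripper_width: 0.0661
```

```bash
python3 - <<'E'
from h import *
print(r.read_state()["joints"].round(3))
plan(17.5,0,[(.591,-.064,.25)],tool=0)
E
```

```text
[-0.513  0.263  1.898  0.003  0.981 -0.819]
rot rows 1 each [ 0.0011 -0.0023 -0.0014]
slide rows 5 each [ 0.0216  0.0407 -0.0204] total [ 0.1078  0.2034 -0.1021] -> [ 0.591 -0.064  0.25 ]
```

move_arm(slide=[[0.0216,0.0407,-0.0204],[0.0216,0.0407,-0.0204],[0.0216,0.0407,-0.0204],[0.0216,0.0407,-0.0204],[0.0216,0.0407,-0.0204],[0,0,0],[0,0,0]], dr=[[0,0,0],[0,0,0],[0,0,0],[0,0,0],[0,0,0],[0,0,0],[0,0,0]], hand=[-1,-1,-1,-1,-1,-1,-1])

```text
time_s: 7.55
tool_pos: [0.5906, -0.0651, 0.2495]
ee_rot: [-1.859, -2.53, 0.0]
wrist_force: [-0.8, -0.4, -1.5]
gripper_width: 0.0659
```

```bash
python3 - <<'E'
from h import *
w=cap("wrist","wrist3");H=cv2.cvtColor(w["bgr"],cv2.COLOR_BGR2HSV)
m=((H[...,0]<25)&(H[...,1]>70)).astype(np.uint8);m[280:]=0
for ct in cv2.findContours(m,0,cv2.CHAIN_APPROX_NONE)[0]:
    if len(ct)<150: continue
    ct=ct[:,0]; q=cv2.approxPolyDP(cv2.convexHull(ct),6,True)[:,0];P=onz(w,q,.014)
    print(q.tolist(),P[:,:2].round(4).tolist()); print(np.linalg.norm(np.diff(np.vstack([P,P[:1]]),axis=0),axis=1).round(4))
    print(cv2.minAreaRect((onz(w,ct,.014)[:,:2]*1000).astype(np.float32)))
E
```

```text
[[405, 277], [226, 279], [231, 252], [397, 252]] [[0.6932, -0.1021], [0.5272, -0.1564], [0.5251, -0.1282], [0.6768, -0.0805]]
[0.1746 0.0283 0.159  0.0271]
((606.4658813476562, -117.08401489257812), (174.7177276611328, 27.5902042388916), 17.42631721496582)
[[242, 10], [388, 15], [376, 185], [245, 180]] [[0.4826, 0.0762], [0.5981, 0.1086], [0.6359, -0.0261], [0.5204, -0.0576]]
[0.12   0.1399 0.1198 0.139 ]
((559.3204345703125, 25.281509399414062), (120.5801010131836, 140.59222412109375), 15.606650352478027)
```

View pics/wrist3.png

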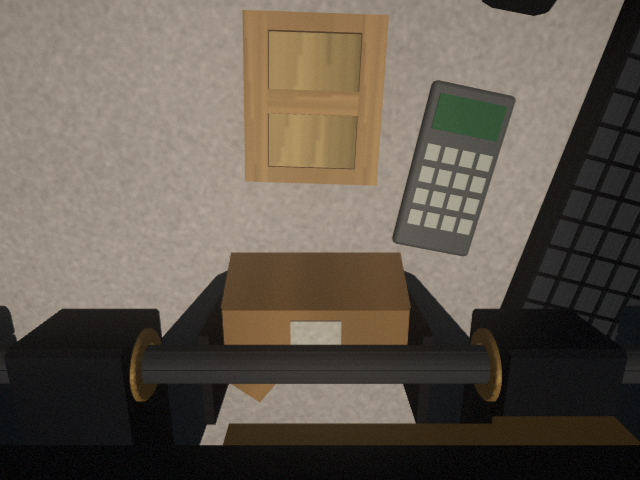

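The tray measures 120 x 140, centred at (.559,.025) with yaw 15.65°. Held carton C shows its label on top at (315,332). I'll place it in the +y well, centre (.550,.057).

```bash
python3 - <<'E'
from h import *
plan(15.65,0,[(.550,.057,.10),(.550,.057,.033)])
E
```

```text
rot rows 1 each [-0.0015 -0.0015  0.0299]
slide rows 4 each [ 0.0321 -0.0014  0.0344] total [ 0.1285 -0.0057  0.1374] -> [0.55  0.057 0.112]
slide rows 2 each [0.     0.     0.0335] total [0.    0.    0.067] -> [0.55  0.057 0.045]
```

move_arm(slide=[[0.0321,-0.0014,0.0344],[0.0321,-0.0014,0.0344],[0.0321,-0.0014,0.0344],[0.0321,-0.0014,0.0344],[0,0,0],[0,0,0]], dr=[[-0.0015,-0.0015,0.03],[0,0,0],[0,0,0],[0,0,0],[0,0,0],[0,0,0]], hand=[-1,-1,-1,-1,-1,-1])

```text
time_s: 8.35
tool_pos: [0.5508, 0.0567, 0.1134]
ee_rot: [1.895, 2.501, 0.003]
wrist_force: [-0.1, -1.0, -1.5]
gripper_width: 0.0657
```

```bash
python3 - <<'E'
from h import *
plan(15.65,0,[(.550,.057,.033)])
E
```

```text
rot rows 1 each [0.0036 0.0018 0.0007]
slide rows 2 each [ 0.0003 -0.0003  0.0342] total [ 0.0005 -0.0006  0.0684] -> [0.55  0.057 0.045]
```

move_arm(slide=[[0,0,0.023],[0,0,0.023],[0,0,0.016],[0,0,0.006],[0,0,0],[0,0,0],[0,0,0],[0,0,0],[0,0,-0.05],[0,0,-0.05],[0,0,-0.05],[0,0,-0.05]], dr=[[0.0036,0.0018,0],[0,0,0],[0,0,0],[0,0,0],[0,0,0],[0,0,0],[0,0,0],[0,0,0],[0,0,0],[0,0,0],[0,0,0],[0,0,0]], hand=[-1,-1,-1,-1,-1,0.6,0.9,1,1,1,1,1])

```text
time_s: 9.85
tool_pos: [0.5503, 0.0579, 0.2469]
ee_rot: [-1.896, -2.505, -0.0]
wrist_force: [1.1, 1.4, -0.7]
gripper_width: 0.0916
```

```bash
python3 - <<'E'
from h import *
w=cap("wrist","wrist4");s=cap("scene","scene1");print(r.read_state()["tool_pos"])
u=proj(w,[.550,.057,.056])[0];print(u)
print("C",topface(w,u+[0,-25],.056,90))
for n,p in dict(B=(251,170),A=(235,136)).items(): print(n,topface(s,p,half=25))
plan(-21,30,[(.567,-.231,.18),(.567,-.231,.024,.08),(.567,-.231,.024)])
E
```

```text
[0.55345249 0.05815801 0.25136086]
[315.14891008 221.75077927]
C (array([0.55250366, 0.04959914]), np.float32(15.600387), (107.37544250488281, 97.09664916992188))
B (array([ 0.56712604, -0.22895107]), np.float32(159.55495), (64.72063446044922, 28.26275062561035))
A (array([ 0.53659888, -0.37856116]), np.float32(145.19672), (63.974647521972656, 26.757707595825195))
rot rows 5 each [-0.0312  0.1007  0.126 ]
slide rows 6 each [-0.0442  0.0194 -0.0138] total [-0.2653  0.1163 -0.0827] -> [ 0.5648 -0.2366  0.1904]
slide rows 2 each [-0.039   0.      0.0275] total [-0.078   0.      0.0551] -> [ 0.5505 -0.2739  0.1037]
slide rows 2 each [-0.   -0.    0.04] total [-0.   -0.    0.08] -> [ 0.5648 -0.2366  0.0344]
```

View pics/wrist4.png

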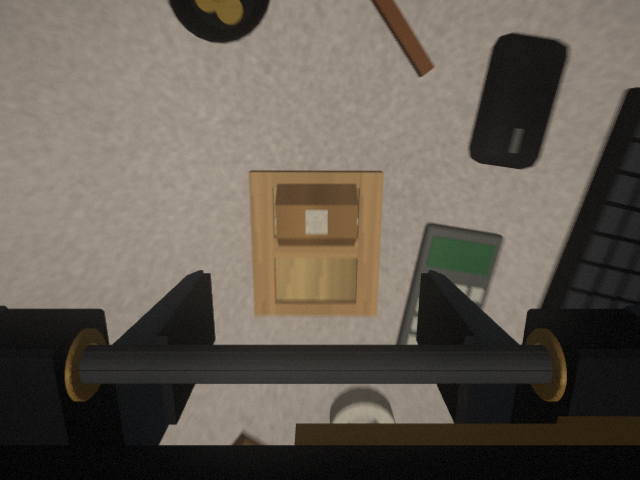

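C is in the well with its label up at (316,222), against a prediction of (315,222). B next: pick with a 30° lean, set it down leaning -30° in the free space C left, then repick at 60°.

move_arm(slide=[[0,0,0],[0,0,0],[0,0,0],[0,0,0],[0,0,0],[-0.0442,0.0194,-0.0138],[-0.0442,0.0194,-0.0138],[-0.0442,0.0194,-0.0138],[-0.0442,0.0194,-0.0138],[-0.0442,0.0194,-0.0138],[-0.0442,0.0194,-0.0138],[0,0,0]], dr=[[-0.0312,0.1007,0.126],[-0.0312,0.1007,0.126],[-0.0312,0.1007,0.126],[-0.0312,0.1007,0.126],[-0.0312,0.1007,0.126],[0,0,0],[0,0,0],[0,0,0],[0,0,0],[0,0,0],[0,0,0],[0,0,0]], hand=[1,1,1,1,1,1,1,1,1,1,1,1])

```text
time_s: 11.45
tool_pos: [0.5608, -0.2399, 0.1819]
ee_rot: [-2.295, -1.564, -0.596]
wrist_force: [0.9, 0.8, -0.3]
gripper_width: 0.0914
```

```bash
python3 - <<'E'
from h import *
print(r.read_state()["joints"].round(3))
w=cap("wrist","wrist5")
for z,xy in dict(B=(.567,-.231),A=(.536,-.379)).items():
    u=proj(w,[*xy,.048])[0]; print(z,u.round())
    try: print(topface(w,u,half=90))
    except Exception as e: print(e)
plan(-21,30,[(.567,-.231,.024,.08),(.567,-.231,.024)])
E
```

```text
[-0.665  0.487  1.553  0.508  1.313 -0.476]
B [322. 322.]
(array([ 0.5663996 , -0.23013992]), np.float32(158.7969), (66.67561340332031, 28.562313079833984))
A [362. 565.]
index 565 is out of bounds for axis 0 with size 480
rot rows 1 each [-0.0111  0.0047 -0.0092]
slide rows 2 each [-0.0359  0.0017  0.0249] total [-0.0718  0.0034  0.0498] -> [ 0.5505 -0.2739  0.1037]
slide rows 2 each [-0.   -0.    0.04] total [-0.   -0.    0.08] -> [ 0.5648 -0.2366  0.0344]
```

move_arm(slide=[[-0.0359,0.0015,0.0249],[-0.0359,0.0015,0.0249],[0,0,0.03],[0,0,0.03],[0,0,0.0195],[0,0,0],[0,0,0],[0,0,0],[0,0,0],[0,0,0],[0.01,0,-0.0173],[0.02,0,-0.0346]], dr=[[-0.0111,0.0047,-0.0092],[0,0,0],[0,0,0],[0,0,0],[0,0,0],[0,0,0],[0,0,0],[0,0,0],[0,0,0],[0,0,0],[0,0,0],[0,0,0]], hand=[1,1,1,1,1,1,-1,-1,-1,-1,-1,-1])

```text
time_s: 13.0
tool_pos: [0.5635, -0.2354, 0.0963]
ee_rot: [-2.289, -1.576, -0.612]
wrist_force: [0.6, -0.4, -1.0]
gripper_width: 0.0657
```

```bash
python3 - <<'E'
from h import *
print(r.read_state()["joints"].round(3))
plan(-21,-30,[(.46,-.18,.09),(.46,-.18,.025)])
E
```

```text
[-0.661  0.57   1.654  0.551  1.149 -0.585]
rot rows 6 each [-0.0002 -0.1745  0.0004]
slide rows 3 each [ 0.0053 -0.0388 -0.0046] total [ 0.0158 -0.1165 -0.0139] -> [ 0.4622 -0.1744  0.1004]
slide rows 2 each [ 0.0162 -0.      0.0281] total [ 0.0325 -0.      0.0563] -> [ 0.4622 -0.1744  0.0354]
```

move_arm(slide=[[0,0,-0.02],[0,0,0],[0,0,0],[0,0,0],[0,0,0],[0,0,0],[0.0053,-0.0388,0],[0.0053,-0.0388,0],[0.0053,-0.0388,0],[0,0,0],[0,0,0]], dr=[[0,-0.1745,0],[0,-0.1745,0],[0,-0.1745,0],[0,-0.1745,0],[0,-0.1745,0],[0,-0.1745,0],[0,0,0],[0,0,0],[0,0,0],[0,0,0],[0,0,0]], hand=[-1,-1,-1,-1,-1,-1,-1,-1,-1,-1,-1])

```text
time_s: 14.38
tool_pos: [0.4583, -0.191, 0.1064]
ee_rot: [2.288, 1.573, -0.608]
wrist_force: [0.8, -0.1, -1.7]
gripper_width: 0.0656
```

```bash
python3 - <<'E'
from h import *
print(r.read_state()["joints"].round(3))
plan(-21,-30,[(.46,-.18,.025)])
E
```

```text
[-0.111  0.404  1.938 -0.603  1.027  0.633]
rot rows 1 each [ 0.006  -0.0001 -0.001 ]
slide rows 2 each [ 0.0251 -0.0012  0.0265] total [ 0.0501 -0.0024  0.0531] -> [ 0.4622 -0.1744  0.0354]
```

move_arm(slide=[[0.018,-0.0012,0.019],[0.018,-0.0012,0.019],[0.0141,0,0.0151],[0,0,0],[0,0,0],[0,0,0],[0,0,0],[0,0,0],[0,0,-0.05],[0,0,-0.05],[0,0,-0.04],[0,0,0]], dr=[[0.006,0,0],[0,0,0],[0,0,0],[0,0,0],[0,0,0],[0,0,0],[0,0,0],[0,0,0],[0,0,0],[0,0,0],[0,0,0],[0,0,0]], hand=[-1,-1,-1,-1,-1,0.6,0.9,1,1,1,1,1])

```text
time_s: 15.88
tool_pos: [0.4883, -0.1081, 0.158]
ee_rot: [2.291, 1.574, -0.608]
wrist_force: [-0.2, -0.5, -0.4]
gripper_width: 0.0915
```

```bash
python3 - <<'E'
from h import *
st=r.read_state();print(st["joints"].round(3),st["tool_pos"])
plan(-21,50,[(.46,-.18,.13,.08)])
E
```

```text
[ 0.047  0.379  1.811 -0.509  1.22   0.657] [ 0.48832757 -0.10808132  0.15804833]
rot rows 8 each [0.0005 0.1743 0.0002]
slide rows 3 each [-0.0237 -0.0002 -0.0444] total [-0.0712 -0.0007 -0.1332] -> [ 0.4347 -0.2458  0.1891]
```

move_arm(slide=[[0,0,-0.04],[0,0,-0.03],[0,0,0],[0,0,0],[0,0,0],[0,0,0],[0,0,0],[0,0,0],[0,0,0],[0,0,-0.045],[0,0,-0.045],[0,0,-0.045]], dr=[[0,0.1745,0],[0,0.1745,0],[0,0.1745,0],[0,0.1745,0],[0,0.1745,0],[0,0.1745,0],[0,0.1745,0],[0,0.1745,0],[0,0.1745,0],[0,0,0],[0,0,0],[0,0,0]], hand=[1,1,1,1,1,1,1,1,1,1,1,1])

```text
time_s: 17.38
tool_pos: [0.4542, -0.1911, 0.2851]
ee_rot: [-1.913, -1.306, -1.099]
wrist_force: [0.3, 0.3, 1.1]
gripper_width: 0.0912
```

```bash
python3 - <<'E'
from h import *
st=r.read_state();print(st["joints"].round(3),st["tool_pos"])
w=cap("wrist","wrist6"); u=proj(w,[.46,-.18,.048])[0]; print(u); B,yw,sz=topface(w,u,half=70); print(B,yw,sz)
plan(yw-180,60,[(*B,.024,.08),(*B,.024)])
E
```

```text
[-0.911  0.4    1.736  0.84   1.682 -0.75 ] [ 0.45417991 -0.19114281  0.28513178]
[318.99602113 475.84737726]
[ 0.49056848 -0.15617694] 158.78575 (81.52914428710938, 16.906599044799805)
rot rows 1 each [ 0.0014  0.0038 -0.0016]
slide rows 5 each [-0.0407  0.0039  0.0165] total [-0.2033  0.0195  0.0826] -> [ 0.4617 -0.2305  0.07  ]
slide rows 2 each [-0.   -0.    0.04] total [-0.   -0.    0.08] -> [ 0.4868 -0.1659  0.03  ]
```

View pics/wrist6.png

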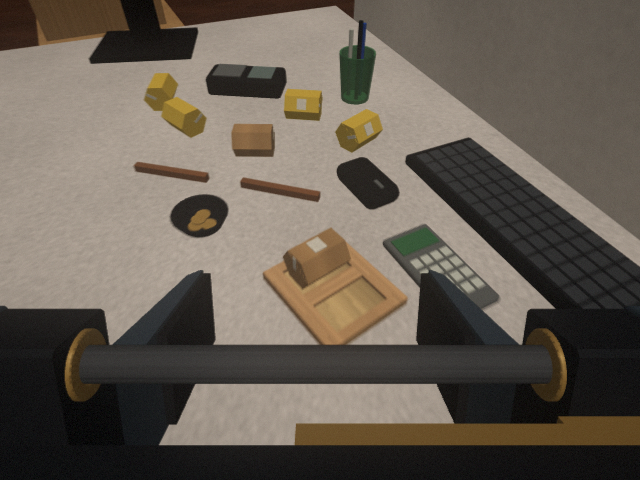

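B is hidden below the frame, so that fit (81 x 17 mm) is invalid. I'll go to the nominal standoff and measure there.

```bash
python3 - <<'E'
from h import *
plan(-21.2,60,[(.46,-.18,.06,.12)])
E
```

```text
rot rows 1 each [ 0.0016  0.0038 -0.0017]
slide rows 4 each [-0.0472 -0.0001 -0.0011] total [-0.1887 -0.0004 -0.0043] -> [ 0.4187 -0.2866  0.126 ]
```

move_arm(slide=[[-0.0472,0,-0.0011],[-0.0472,0,-0.0011],[-0.0472,0,-0.0011],[-0.0472,0,-0.0011],[0,0,0],[0,0,0]], dr=[[0.0016,0.0038,-0.0017],[0,0,0],[0,0,0],[0,0,0],[0,0,0],[0,0,0]], hand=[1,1,1,1,1,1])

```text
time_s: 18.18
tool_pos: [0.4201, -0.2807, 0.125]
ee_rot: [-1.906, -1.309, -1.104]
wrist_force: [0.3, -0.4, 1.0]
gripper_width: 0.091
```

```bash
python3 - <<'E'
from h import *
w=cap("wrist","wrist7"); u=proj(w,[.46,-.18,.048])[0]; print(u); B,yw,sz=topface(w,u,half=75); print(B,yw,sz)
plan(yw-180,60,[(*B,.024,.08),(*B,.024)])
E
```

```text
[317.90847086 259.51689322]
[ 0.45349176 -0.19570451] 159.00647 (67.36966705322266, 56.338661193847656)
rot rows 1 each [-0.002  -0.0032 -0.0006]
slide rows 2 each [-0.0212  0.0003  0.0189] total [-0.0423  0.0006  0.0377] -> [ 0.4249 -0.2701  0.07  ]
slide rows 2 each [ 0.   -0.    0.04] total [ 0.   -0.    0.08] -> [ 0.4498 -0.2054  0.03  ]
```

View pics/wrist7.png

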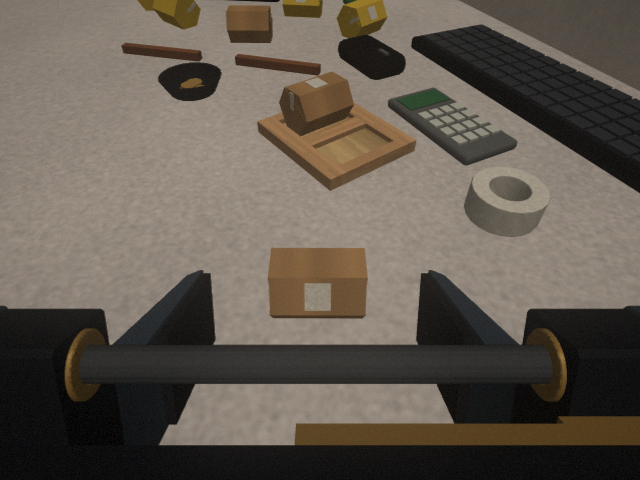

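B's label faces the tool at (318,297). Its top flat spans (271,249) to (367,279); Otsu had merged two flats, so I'll use those corners.

```bash
python3 - <<'E'
from h import *
w=cap("wrist"); P=onz(w,[(271,249),(364,249),(367,279),(269,279)],.048)[:,:2]; B=P.mean(0); print(P.round(4),B)
print(np.linalg.norm(P[0]-P[1]),np.linalg.norm(P[1]-P[2]))
plan(-21.1,60,[(*B,.024,.08),(*B,.024)])
E
```

```text
[[ 0.4324 -0.1582]
 [ 0.4951 -0.1821]
 [ 0.485  -0.2081]
 [ 0.4231 -0.1845]] [ 0.45889904 -0.1832024 ]
0.06714092020711683 0.027853250505575525
rot rows 1 each [-0.0036 -0.0024  0.0012]
slide rows 2 each [-0.0179  0.0004  0.0248] total [-0.0357  0.0009  0.0496] -> [ 0.4302 -0.2575  0.07  ]
slide rows 2 each [-0.    0.    0.04] total [-0.    0.    0.08] -> [ 0.4552 -0.1929  0.03  ]
```

move_arm(slide=[[-0.0179,0.0004,0.0248],[-0.0179,0.0004,0.0248],[0,0,0.03],[0,0,0.03],[0,0,0.02],[0,0,0],[0,0,0],[0,0,0],[0,0,0],[0,0,0],[0.026,0,-0.015],[0.052,0,-0.03]], dr=[[-0.0036,-0.0024,0.0012],[0,0,0],[0,0,0],[0,0,0],[0,0,0],[0,0,0],[0,0,0],[0,0,0],[0,0,0],[0,0,0],[0,0,0],[0,0,0]], hand=[1,1,1,1,1,1,-1,-1,-1,-1,-1,-1])

```text
time_s: 19.77
tool_pos: [0.4543, -0.1931, 0.1181]
ee_rot: [-1.912, -1.305, -1.101]
wrist_force: [0.7, -1.7, -1.1]
gripper_width: 0.0658
```

```bash
python3 - <<'E'
from h import *
print(r.read_state()["tool_pos"])
plan(15.65,0,[(.568,-.0065,.14),(.568,-.0065,.033)])
E
```

```text
[ 0.45425061 -0.19314889  0.11807583]
rot rows 7 each [ 0.0473 -0.1447 -0.0836]
slide rows 5 each [ 0.0298  0.032  -0.0068] total [ 0.149   0.1599 -0.0339] -> [ 0.568  -0.0065  0.152 ]
slide rows 2 each [0.     0.     0.0535] total [0.    0.    0.107] -> [ 0.568  -0.0065  0.045 ]
```

move_arm(slide=[[0,0,0],[0,0,0],[0,0,0],[0,0,0],[0,0,0],[0,0,0],[0,0,0],[0.03,0.032,-0.0068],[0.03,0.032,-0.0068],[0.03,0.032,-0.0068],[0.03,0.032,-0.0068],[0.03,0.032,-0.0068]], dr=[[0.0473,-0.1447,-0.0836],[0.0473,-0.1447,-0.0836],[0.0473,-0.1447,-0.0836],[0.0473,-0.1447,-0.0836],[0.0473,-0.1447,-0.0836],[0.0473,-0.1447,-0.0836],[0.0473,-0.1447,-0.0836],[0,0,0],[0,0,0],[0,0,0],[0,0,0],[0,0,0]], hand=[-1,-1,-1,-1,-1,-1,-1,-1,-1,-1,-1,-1])

```text
time_s: 21.28
tool_pos: [0.5681, -0.0043, 0.1526]
ee_rot: [1.895, 2.501, -0.001]
wrist_force: [0.3, 0.5, -1.1]
gripper_width: 0.0657
```

move_arm(slide=[[0,0,0.02],[0,0,0],[0,0,0]], dr=[[0,0,0],[0,0,0],[0,0,0]], hand=[-1,-1,-1])

```text
time_s: 21.65
tool_pos: [0.5679, -0.006, 0.1329]
ee_rot: [1.896, 2.5, 0.0]
wrist_force: [-0.4, 0.1, -0.7]
gripper_width: 0.0661
```

```bash
python3 - <<'E'
from h import *
plan(15.65,0,[(.568,-.0065,.033)])
E
```

```text
rot rows 1 each [0.0028 0.0035 0.0001]
slide rows 2 each [-0.0002 -0.      0.044 ] total [-0.0005 -0.      0.0879] -> [ 0.568  -0.0065  0.045 ]
```

move_arm(slide=[[0,0,0.03],[0,0,0.03],[0,0,0.02],[0,0,0.008],[0,0,0],[0,0,0],[0,0,0],[0,0,0],[0,0,-0.05],[0,0,-0.055],[0,0,-0.055],[0,0,-0.055]], dr=[[0.0028,0.0035,0],[0,0,0],[0,0,0],[0,0,0],[0,0,0],[0,0,0],[0,0,0],[0,0,0],[0,0,0],[0,0,0],[0,0,0],[0,0,0]], hand=[-1,-1,-1,-1,-1,0.6,0.9,1,1,1,1,1])

```text
time_s: 23.15
tool_pos: [0.568, -0.0057, 0.2618]
ee_rot: [1.897, 2.503, 0.001]
wrist_force: [1.7, 0.1, -0.2]
gripper_width: 0.091
```

move_arm(slide=[[0.045,-0.01,0],[0.045,-0.01,0],[0.045,-0.01,0],[0.035,-0.01,0],[0,0,0],[0,0,0]], dr=[[0,0,0],[0,0,0],[0,0,0],[0,0,0],[0,0,0],[0,0,0]], hand=[1,1,1,1,1,1])

```text
time_s: 23.9
tool_pos: [0.484, 0.1469, 0.2599]
ee_rot: [1.896, 2.503, 0.001]
wrist_force: [-0.7, 0.3, 0.1]
gripper_width: 0.091
```

```bash
python3 - <<'E'
from h import *
st=r.read_state();print(st["tool_pos"].round(3),st["joints"].round(3))
w=cap("wrist","wrist8");s=cap("scene","scene2")
H=cv2.cvtColor(w["bgr"],cv2.COLOR_BGR2HSV);m=((H[...,0]<20)&(H[...,1]>100)).astype(np.uint8)
for ct in cv2.findContours(m,0,cv2.CHAIN_APPROX_NONE)[0]:
    if cv2.contourArea(ct)<300: continue
    x=cv2.minAreaRect((onz(w,ct[:,0],.012)[:,:2]*1000).astype(np.float32)); print(cv2.boundingRect(ct),x)
a=np.hstack([cv2.resize(w["bgr"],(400,300)),cv2.resize(s["bgr"][180:300,240:400],(400,300))])
a=np.vstack([a]);cv2.imwrite("pics/v8.png",a)
for c,n in((s,"s"),):
  for P in ([.550,.057,.056],[.568,-.0065,.056]): print(proj(c,P))
for n,p in dict(A=(235,136),D=(392,318)).items(): print(n,topface(s,p,half=30))
E
```

```text
[0.484 0.147 0.26 ] [ 2.720e-01  1.960e-01  1.682e+00 -1.000e-03  1.262e+00 -2.000e-03]
(295, 416, 345, 32) ((721.880126953125, -56.03296661376953), (394.3379821777344, 42.03969955444336), 16.433177947998047)
(297, 384, 111, 17) ((578.4578247070312, -40.63969802856445), (120.09685516357422, 20.39308738708496), 15.647878646850586)
(525, 328, 43, 75) ((771.778564453125, 47.82112503051758), (40.11566925048828, 95.45433807373047), 31.099788665771484)
(63, 328, 43, 75) ((291.1434631347656, -87.0966567993164), (39.899261474609375, 94.8854751586914), 1.6178160905838013)
(296, 271, 120, 75) ((551.6672973632812, 55.104766845703125), (120.50908660888672, 83.1614761352539), 15.699360847473145)
(375, 69, 87, 125) ((557.0263061523438, 237.6808319091797), (13.177186012268066, 129.8375244140625), 52.346435546875)
(437, 0, 73, 36) ((567.3842163085938, 340.3575439453125), (60.65687561035156, 26.79184341430664), 15.794600486755371)
[[314.74531185 228.03984668]]
[[294.28196488 215.29462869]]
A (array([ 0.53636212, -0.37839661]), np.float32(145.19675), (63.397979736328125, 26.757707595825195))
D (array([0.55079724, 0.36540405]), np.float32(157.49747), (64.59749603271484, 29.078229904174805))
```

View pics/v8.png

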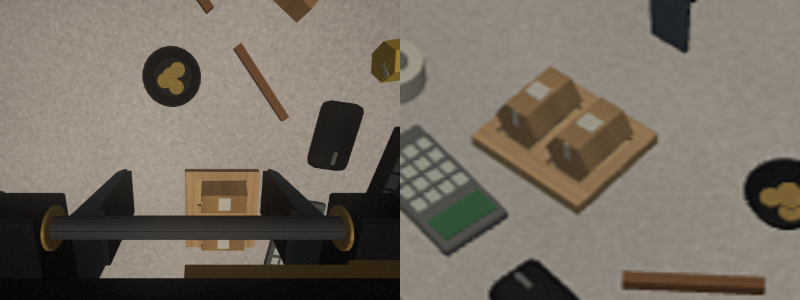

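B is also in its well. In the right panel the two labels, (139,90) and (190,122), match prediction within about 1.5 px. Strip 1 is at (.557,.2377) with yaw 142.4°, measuring 130 x 13.

```bash
python3 - <<'E'
from h import *
plan(52.35,0,[(.557,.2377,.06),(.557,.2377,.006)],tool=.021)
E
```

```text
rot rows 4 each [ 0.0002  0.0002 -0.1602]
slide rows 4 each [-0.0004  0.0292  0.0447] total [-0.0018  0.1167  0.1788] -> [0.557  0.2377 0.081 ]
slide rows 1 each [0.    0.    0.054] total [0.    0.    0.054] -> [0.557  0.2377 0.027 ]
```

move_arm(slide=[[0,0,0],[0,0,0],[0,0,0],[0,0,0],[-0.0004,0.0292,0.0447],[-0.0004,0.0292,0.0447],[-0.0004,0.0292,0.0447],[-0.0004,0.0292,0.0447],[0,0,0],[0,0,0]], dr=[[0,0,-0.1602],[0,0,-0.1602],[0,0,-0.1602],[0,0,-0.1602],[0,0,0],[0,0,0],[0,0,0],[0,0,0],[0,0,0],[0,0,0]], hand=[0,0,0,0,0,0,0,0,0,0])

```text
time_s: 25.25
tool_pos: [0.557, 0.2379, 0.0817]
ee_rot: [1.013, 2.972, 0.0]
wrist_force: [0.5, -0.1, 0.2]
gripper_width: 0.0454
```

```bash
python3 - <<'E'
from h import *
plan(52.35,0,[(.557,.2377,.006)],tool=.021)
w=cap("wrist");H=cv2.cvtColor(w["bgr"],cv2.COLOR_BGR2HSV);m=((H[...,0]<20)&(H[...,1]>100)).astype(np.uint8)
u=proj(w,[.557,.2377,.012])[0];print(u)
for ct in cv2.findContours(m,0,cv2.CHAIN_APPROX_NONE)[0]:
    if cv2.contourArea(ct)>300: print(cv2.boundingRect(ct),cv2.minAreaRect((onz(w,ct[:,0],.012)[:,:2]*1000).astype(np.float32)))
E
```

```text
rot rows 1 each [0.0006 0.0011 0.0001]
slide rows 1 each [-0.0001 -0.0001  0.0547] total [-0.0001 -0.0001  0.0547] -> [0.557  0.2377 0.027 ]
[316.47387493 271.48107264]
(166, 416, 419, 31) ((663.1585693359375, 202.7417449951172), (262.62677001953125, 22.368507385253906), 52.29887390136719)
(26, 384, 50, 63) ((532.2264404296875, 51.81745529174805), (22.65035057067871, 44.966163635253906), 52.263370513916016)
(426, 328, 25, 75) ((648.0488891601562, 258.66973876953125), (12.964530944824219, 50.173885345458984), 60.17960739135742)
(180, 328, 25, 74) ((558.7485961914062, 143.4933624267578), (13.291152000427246, 49.85909652709961), 45.66123580932617)
(307, 150, 23, 195) ((549.2149047851562, 244.52035522460938), (11.6195650100708, 110.14531707763672), 52.08153533935547)
(451, 20, 139, 183) ((557.3284301757812, 366.9071960449219), (59.212345123291016, 80.60623168945312), 67.58565521240234)
(296, 0, 26, 25) ((453.2547302246094, 312.7822265625), (11.639113426208496, 9.993847846984863), 52.429168701171875)
```

move_arm(slide=[[0,0,0.03],[0,0,0.0247],[0,0,0],[0,0,0],[0,0,0],[0,0,0],[0,0,0],[0,0,-0.03],[0,0,-0.05],[0,0,-0.05],[0,0,0]], dr=[[0,0,0.004],[0,0,0],[0,0,0],[0,0,0],[0,0,0],[0,0,0],[0,0,0],[0,0,0],[0,0,0],[0,0,0],[0,0,0]], hand=[0,0,0,-1,-1,-1,-1,-1,-1,-1,-1])

```text
time_s: 26.68
tool_pos: [0.5588, 0.2397, 0.1609]
ee_rot: [1.015, 2.965, 0.01]
wrist_force: [-0.1, 0.0, -0.7]
gripper_width: 0.0118
```

```bash
python3 - <<'E'
from h import *
print(r.read_state()["gripper_width"])
plan(15.65,0,[(.5811,.0312,.10),(.5811,.0312,.063)],tool=.021)
E
```

```text
0.011844327056265525
rot rows 4 each [0.0025 0.0006 0.1594]
slide rows 4 each [-0.0517 -0.0087  0.01  ] total [-0.2068 -0.0347  0.0399] -> [0.5811 0.0312 0.121 ]
slide rows 1 each [0.    0.    0.037] total [0.    0.    0.037] -> [0.5811 0.0312 0.084 ]
```

move_arm(slide=[[0,0,0],[0,0,0],[0,0,0],[0,0,0],[-0.0517,-0.0087,0.01],[-0.0517,-0.0087,0.01],[-0.0517,-0.0087,0.01],[-0.0517,-0.0087,0.01],[0,0,0],[0,0,0]], dr=[[0.0025,0,0.1594],[0.0025,0,0.1594],[0.0025,0,0.1594],[0.0025,0,0.1594],[0,0,0],[0,0,0],[0,0,0],[0,0,0],[0,0,0],[0,0,0]], hand=[-1,-1,-1,-1,-1,-1,-1,-1,-1,-1])

```text
time_s: 27.92
tool_pos: [0.5779, 0.0302, 0.1165]
ee_rot: [-1.897, -2.499, 0.015]
wrist_force: [0.6, -0.9, 0.2]
gripper_width: 0.0119
```

```bash
python3 - <<'E'
from h import *
print(r.read_state()["gripper_width"])
plan(15.65,0,[(.5811,.0312,.0625)],tool=.021)
w=cap("wrist","wrist9")
E
```

```text
0.011889106452074624
rot rows 1 each [-0.0101  0.0024 -0.0007]
slide rows 1 each [0.     0.0034 0.033 ] total [0.     0.0034 0.033 ] -> [0.5811 0.0312 0.0835]
```

View pics/wrist9.png

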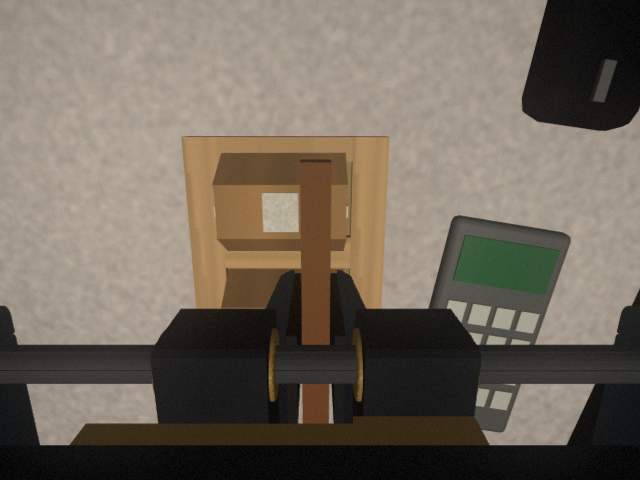

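The strip is held square to the tray, its far end at (316,160). Lower, release narrowly and rise.

move_arm(slide=[[0,0.0034,0.015],[0,0,0.01],[0,0,0.0085],[0,0,0],[0,0,0],[0,0,0],[0,0,0],[0,0,0],[0,0,-0.04],[0,0,-0.06],[0,0,-0.06],[0,0,0]], dr=[[-0.0101,0.0024,0],[0,0,0],[0,0,0],[0,0,0],[0,0,0],[0,0,0],[0,0,0],[0,0,0],[0,0,0],[0,0,0],[0,0,0],[0,0,0]], hand=[-1,-1,-1,-1,-1,-0.5,-0.3,-0.3,-0.3,-0.3,-0.3,-0.3])

```text
time_s: 29.48
tool_pos: [0.5839, 0.0309, 0.2496]
ee_rot: [1.892, 2.494, 0.013]
wrist_force: [-0.0, -0.2, -1.0]
gripper_width: 0.0319
```

```bash
python3 - <<'E'
from h import *
plan(52.35,0,[(.4025,.352,.16)],tool=.021)
s=cap("scene")
H=cv2.cvtColor(s["bgr"],cv2.COLOR_BGR2HSV);m=((H[...,0]<14)&(H[...,1]>100)).astype(np.uint8);m[:280]=0;m[310:]=0;m[:,:400]=0
for ct in cv2.findContours(m,0,cv2.CHAIN_APPROX_NONE)[0]:
    if cv2.contourArea(ct)>50: print(cv2.boundingRect(ct),cv2.minAreaRect((onz(s,ct[:,0],.009)[:,:2]*1000).astype(np.float32)))
E
```

```text
rot rows 4 each [ 0.0028  0.0019 -0.1602]
slide rows 7 each [0.0485 0.0205 0.0098] total [0.3398 0.1434 0.0686] -> [0.4025 0.352  0.181 ]
(413, 291, 57, 7) ((402.767333984375, 352.50836181640625), (16.68055534362793, 128.3245391845703), 55.42794418334961)
```

move_arm(slide=[[0,0,0],[0,0,0],[0,0,0],[0,0,0],[0.0485,0.0205,0.005],[0.0485,0.0205,0.005],[0.0485,0.0205,0.005],[0.0485,0.0205,0.01],[0.0485,0.0205,0.01],[0.0485,0.0205,0.01],[0.0485,0.0205,0.01],[0,0,0]], dr=[[0.0028,0.0019,-0.16],[0.0028,0.0019,-0.16],[0.0028,0.0019,-0.16],[0.0028,0.0019,-0.16],[0,0,0],[0,0,0],[0,0,0],[0,0,0],[0,0,0],[0,0,0],[0,0,0],[0,0,0]], hand=[0,0,0,0,0,0,0,0,0,0,0,0])

```text
time_s: 31.02
tool_pos: [0.3968, 0.3533, 0.188]
ee_rot: [-1.003, -2.962, 0.014]
wrist_force: [-0.2, -0.5, -0.5]
gripper_width: 0.0456
```

```bash
python3 - <<'E'
from h import *
w=cap("wrist","wrist10");H=cv2.cvtColor(w["bgr"],cv2.COLOR_BGR2HSV);m=((H[...,0]<20)&(H[...,1]>100)).astype(np.uint8)
u=proj(w,[.4027,.3525,.012])[0];print(u)
for ct in cv2.findContours(m,0,cv2.CHAIN_APPROX_NONE)[0]:
    if cv2.contourArea(ct)>300: print(cv2.boundingRect(ct),cv2.minAreaRect((onz(w,ct[:,0],.012)[:,:2]*1000).astype(np.float32)))
plan(52.35,0,[(.4027,.3525,.05),(.4027,.3525,.006)],tool=.021)
s=cap("scene"); print(proj(s,[(.5811,.0312,.068),(.6,-.03,.068),(.5636,.0938,.068)]).round())
cv2.imwrite("pics/s10.png",cv2.resize(s["bgr"][180:300,240:400],(640,480),interpolation=cv2.INTER_CUBIC))
E
```

```text
[322.63900314 234.1237009 ]
(165, 415, 419, 34) ((579.5870361328125, 276.5784912109375), (386.66131591796875, 35.4995231628418), 53.029457092285156)
(426, 328, 24, 75) ((558.4344482421875, 361.1145324707031), (19.102998733520508, 74.14090728759766), 59.25389862060547)
(181, 328, 25, 74) ((428.5197448730469, 189.23214721679688), (19.739587783813477, 73.63858032226562), 44.921905517578125)
(309, 155, 20, 158) ((403.1390075683594, 348.3807067871094), (11.59023380279541, 130.0791015625), 54.718074798583984)
rot rows 1 each [-0.012  -0.0094  0.0027]
slide rows 3 each [-0.0011  0.0011  0.0392] total [-0.0034  0.0032  0.1176] -> [0.4027 0.3525 0.071 ]
slide rows 1 each [0.    0.    0.044] total [0.    0.    0.044] -> [0.4027 0.3525 0.027 ]
[[298. 224.]
 [278. 212.]
 [318. 237.]]
```

View pics/s10.png

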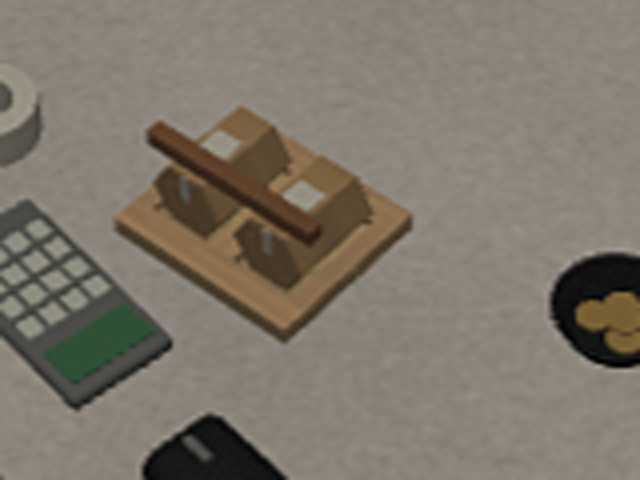

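Strip 1 lies square over both cartons' +x ends, clear of the labels; its ends at (279,213) and (318,239) match prediction. Strip 2 measures (.403,.3485) with jaw yaw 54.7°.

```bash
python3 - <<'E'
from h import *
plan(54.7,0,[(.4031,.3485,.006)],tool=.021)
E
```

```text
rot rows 1 each [-0.0107 -0.0092 -0.0402]
slide rows 3 each [-0.0017  0.      0.0541] total [-5.000e-03  1.000e-04  1.622e-01] -> [0.4031 0.3485 0.027 ]
```

move_arm(slide=[[0,0,0],[-0.0017,0,0.05],[-0.0017,0,0.05],[-0.0016,0,0.03],[0,0,0],[0,0,0]], dr=[[-0.0107,-0.0092,-0.0402],[0,0,0],[0,0,0],[0,0,0],[0,0,0],[0,0,0]], hand=[0,0,0,0,0,0])

```text
time_s: 31.88
tool_pos: [0.4052, 0.3494, 0.0621]
ee_rot: [0.955, 2.99, 0.008]
wrist_force: [-1.3, 0.0, 0.6]
gripper_width: 0.0457
```

```bash
python3 - <<'E'
from h import *
plan(54.7,0,[(.4031,.3485,.006)],tool=.021)
w=cap("wrist");H=cv2.cvtColor(w["bgr"],cv2.COLOR_BGR2HSV);m=((H[...,0]<20)&(H[...,1]>100)).astype(np.uint8)
for ct in cv2.findContours(m,0,cv2.CHAIN_APPROX_NONE)[0]:
    if cv2.contourArea(ct)>300: print(cv2.boundingRect(ct),cv2.minAreaRect((onz(w,ct[:,0],.012)[:,:2]*1000).astype(np.float32)))
E
```

```text
rot rows 1 each [ 0.0058  0.001  -0.0021]
slide rows 1 each [ 0.0012 -0.002   0.0351] total [ 0.0012 -0.002   0.0351] -> [0.4031 0.3485 0.027 ]
(165, 415, 419, 33) ((497.08740234375, 325.2684326171875), (239.14996337890625, 21.281768798828125), 54.542747497558594)
(426, 328, 24, 76) ((481.92242431640625, 375.5475158691406), (11.616839408874512, 46.665870666503906), 62.32914352416992)
(181, 328, 25, 75) ((404.616943359375, 268.292236328125), (11.948129653930664, 45.80072784423828), 46.61166763305664)
(300, 149, 25, 196) ((390.3705749511719, 357.3758850097656), (11.75495719909668, 100.62852478027344), 54.956390380859375)
```

move_arm(slide=[[0.0012,-0.002,0.02],[0,0,0.015],[0,0,0],[0,0,0],[0,0,0],[0,0,0],[0,0,0],[0,0,-0.04],[0,0,-0.05],[0,0,-0.05],[0,0,0]], dr=[[0.0058,0.001,-0.005],[0,0,0],[0,0,0],[0,0,0],[0,0,0],[0,0,0],[0,0,0],[0,0,0],[0,0,0],[0,0,0],[0,0,0]], hand=[0,0,0,-1,-1,-1,-1,-1,-1,-1,-1])

```text
time_s: 33.3
tool_pos: [0.4041, 0.3503, 0.1699]
ee_rot: [0.946, 2.992, 0.009]
wrist_force: [-0.7, -0.2, -1.0]
gripper_width: 0.0118
```

```bash
python3 - <<'E'
from h import *
print(r.read_state()["gripper_width"])
plan(15.65,0,[(.5369,.0188,.11),(.5369,.0188,.0625)],tool=.021)
E
```

```text
0.01184110094345749
rot rows 4 each [ 0.0017 -0.0002  0.1713]
slide rows 7 each [-0.0507  0.0055  0.0056] total [-0.355   0.0384  0.0389] -> [0.5369 0.0188 0.131 ]
slide rows 1 each [0.     0.     0.0475] total [0.     0.     0.0475] -> [0.5369 0.0188 0.0835]
```

move_arm(slide=[[0,0,0],[0,0,0],[0,0,0],[0,0,0],[-0.0507,0.0055,0.0],[-0.0507,0.0055,0.0],[-0.0507,0.0055,0.0],[-0.0507,0.0055,0.005],[-0.0507,0.0055,0.01],[-0.0507,0.0055,0.01],[-0.0507,0.0055,0.01],[0,0,0]], dr=[[0.0017,0,0.1713],[0.0017,0,0.1713],[0.0017,0,0.1713],[0.0017,0,0.1713],[0,0,0],[0,0,0],[0,0,0],[0,0,0],[0,0,0],[0,0,0],[0,0,0],[0,0,0]], hand=[-1,-1,-1,-1,-1,-1,-1,-1,-1,-1,-1,-1])

```text
time_s: 34.8
tool_pos: [0.5345, 0.0143, 0.1294]
ee_rot: [-1.901, -2.495, 0.018]
wrist_force: [-0.2, -0.2, 0.5]
gripper_width: 0.0116
```

```bash
python3 - <<'E'
from h import *
print(r.read_state()["gripper_width"])
plan(15.65,0,[(.5369,.0188,.0625)],tool=.021)
E
```

```text
0.011591906800940254
rot rows 1 each [-0.0121  0.0027 -0.0046]
slide rows 1 each [0.0036 0.0035 0.0459] total [0.0036 0.0035 0.0459] -> [0.5369 0.0188 0.0835]
```

move_arm(slide=[[0.0036,0.0035,0.015],[0,0,0.012],[0,0,0],[0,0,0]], dr=[[-0.0121,0.0027,-0.0046],[0,0,0],[0,0,0],[0,0,0]], hand=[-1,-1,-1,-1])

```text
time_s: 35.3
tool_pos: [0.5371, 0.0219, 0.1047]
ee_rot: [1.89, 2.506, 0.004]
wrist_force: [-0.3, -0.3, 0.9]
gripper_width: 0.0116
```

```bash
python3 - <<'E'
from h import *
plan(15.65,0,[(.5369,.0188,.0625)],tool=.021)
E
```

```text
rot rows 1 each [0.0037 0.0005 0.0052]
slide rows 1 each [-0.003  -0.0011  0.0212] total [-0.003  -0.0011  0.0212] -> [0.5369 0.0188 0.0835]
```

move_arm(slide=[[-0.0015,-0.0005,0.012],[0,0,0.009],[0,0,0],[0,0,0],[0,0,0],[0,0,0],[0,0,0],[0,0,-0.04],[0,0,-0.06],[0,0,-0.06],[0,0,-0.03],[0,0,0]], dr=[[0.0037,0,0.002],[0,0,0],[0,0,0],[0,0,0],[0,0,0],[0,0,0],[0,0,0],[0,0,0],[0,0,0],[0,0,0],[0,0,0],[0,0,0]], hand=[-1,-1,-1,-1,-0.5,-0.3,-0.3,-0.3,-0.3,-0.3,-0.3,-0.3])

```text
time_s: 36.8
tool_pos: [0.5382, 0.02, 0.2762]
ee_rot: [1.892, 2.502, 0.005]
wrist_force: [-0.6, -0.3, -0.7]
gripper_width: 0.0318
```

```bash
python3 - <<'E'
from h import *
w=cap("wrist","wrist11");H=cv2.cvtColor(w["bgr"],cv2.COLOR_BGR2HSV);m=((H[...,0]<14)&(H[...,1]>110)&(H[...,2]<110)).astype(np.uint8)
print(proj(w,[(.5811,.0312,.068),(.5369,.0188,.068)]).round())
for ct in cv2.findContours(m,0,cv2.CHAIN_APPROX_NONE)[0]:
    if cv2.contourArea(ct)>300: print(cv2.boundingRect(ct),cv2.minAreaRect((onz(w,ct[:,0],.068)[:,:2]*1000).astype(np.float32)))
s=cap("scene")
for n,p in dict(A=(235,136),D=(392,318)).items(): print(n,topface(s,p,half=30))
plan(-25,30,[(.536,-.378,.2)])
cv2.imwrite("pics/v11.png",np.hstack([w["bgr"][:360,160:480],cv2.resize(s["bgr"][180:300,240:400],(480,360),interpolation=cv2.INTER_CUBIC)]))
E
```

```text
[[365. 217.]
 [313. 217.]]
(358, 141, 18, 54) ((569.0736694335938, 71.427490234375), (13.463659286499023, 44.09938049316406), 15.929179191589355)
A (array([ 0.53636212, -0.37839661]), np.float32(145.19675), (63.397979736328125, 26.757707595825195))
D (array([0.55079724, 0.36540405]), np.float32(157.49747), (64.59749603271484, 29.078229904174805))
rot rows 5 each [-0.0376  0.1004  0.139 ]
slide rows 8 each [-0.0436  0.021  -0.0162] total [-0.3488  0.1678 -0.1296] -> [ 0.5335 -0.3834  0.2104]
```

View pics/v11.png

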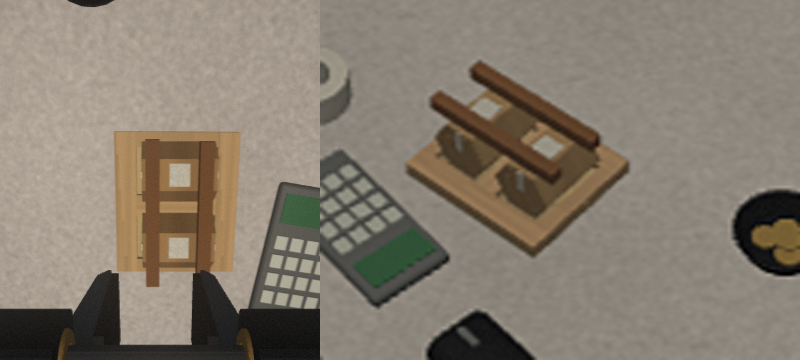

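Both strips are square across the cartons, clear of the labels, at u=313 and 365 as predicted. A next, with lean sense reversed because its label is on the +n side: pick at -30°, set down at +30°.

```bash
python3 - <<'E'
from h import *
A=(.5357,-.3795)
plan(-27.9,-30,[(*A,.15,.08),(*A,.024,.08),(*A,.024)])
E
```

```text
rot rows 6 each [ 0.033  -0.0828  0.1242]
slide rows 7 each [-0.035   0.0266  0.0273] total [-0.2448  0.1863  0.1908] -> [ 0.5572 -0.3388  0.2297]
slide rows 3 each [0.021  0.     0.0364] total [0.063  0.     0.1091] -> [ 0.5572 -0.3388  0.1037]
slide rows 2 each [-0.    0.    0.04] total [-0.    0.    0.08] -> [ 0.5385 -0.3742  0.0344]
```

move_arm(slide=[[0,0,0],[0,0,0],[0,0,0],[0,0,0],[0,0,0],[0,0,0]], dr=[[0.033,-0.0828,0.1242],[0.033,-0.0828,0.1242],[0.033,-0.0828,0.1242],[0.033,-0.0828,0.1242],[0.033,-0.0828,0.1242],[0.033,-0.0828,0.1242]], hand=[1,1,1,1,1,1])

```text
time_s: 37.65
tool_pos: [0.5362, 0.0201, 0.2714]
ee_rot: [2.4, 1.44, -0.649]
wrist_force: [-0.2, 0.2, -0.4]
gripper_width: 0.089
```

move_arm(slide=[[-0.035,0.0266,0.0273],[-0.035,0.0266,0.0273],[-0.035,0.0266,0.0273],[-0.035,0.0266,0.0273],[-0.035,0.0266,0.0273],[-0.035,0.0266,0.0273],[-0.035,0.0266,0.0273],[0,0,0],[0,0,0]], dr=[[0,0,0],[0,0,0],[0,0,0],[0,0,0],[0,0,0],[0,0,0],[0,0,0],[0,0,0],[0,0,0]], hand=[1,1,1,1,1,1,1,1,1])

```text
time_s: 38.78
tool_pos: [0.5569, -0.3386, 0.2284]
ee_rot: [2.402, 1.446, -0.644]
wrist_force: [0.7, 0.2, -0.7]
gripper_width: 0.0912
```

```bash
python3 - <<'E'
from h import *
A=(.5357,-.3795)
print(r.read_state()["joints"].round(3))
w=cap("wrist","wrist12"); u=proj(w,[*A,.048])[0]; print(u)
try: print(topface(w,u,half=80))
except Exception as e: print(e)
plan(-27.9,-30,[(*A,.024,.08),(*A,.024)])
E
```

```text
[-0.328  0.489  1.428 -0.529  1.352  0.31 ]
[316.2546308  159.91532632]
(array([ 0.53575616, -0.37954846]), np.float32(152.18166), (67.03816223144531, 26.49900245666504))
rot rows 1 each [-0.001  -0.0011  0.0013]
slide rows 3 each [0.0207 0.0001 0.0363] total [0.0621 0.0003 0.1089] -> [ 0.5572 -0.3388  0.1037]
slide rows 2 each [-0.    0.    0.04] total [-0.    0.    0.08] -> [ 0.5385 -0.3742  0.0344]
```

move_arm(slide=[[0.0207,0,0.0363],[0.0207,0,0.0363],[0.0207,0,0.0363],[0,0,0.03],[0,0,0.03],[0,0,0.02],[0,0,0],[0,0,0],[0,0,0],[0,0,0],[0,0,0]], dr=[[0,0,0],[0,0,0],[0,0,0],[0,0,0],[0,0,0],[0,0,0],[0,0,0],[0,0,0],[0,0,0],[0,0,0],[0,0,0]], hand=[1,1,1,1,1,1,1,-1,-1,-1,-1])

```text
time_s: 40.2
tool_pos: [0.5394, -0.3748, 0.0367]
ee_rot: [2.399, 1.444, -0.64]
wrist_force: [-0.2, 2.5, 4.2]
gripper_width: 0.0658
```

move_arm(slide=[[-0.015,0,-0.026],[-0.025,0,-0.0433],[0,0,0],[0,0,0],[0,0,0],[0,0,0],[0,0,0],[0,0,0],[0,0,0],[0,0,0]], dr=[[0,0,0],[0,0,0],[0,0.1745,0],[0,0.1745,0],[0,0.1745,0],[0,0.1745,0],[0,0.1745,0],[0,0.1745,0],[0,0,0],[0,0,0]], hand=[-1,-1,-1,-1,-1,-1,-1,-1,-1,-1])

```text
time_s: 41.45
tool_pos: [0.5389, -0.3746, 0.1157]
ee_rot: [-2.401, -1.446, -0.642]
wrist_force: [0.2, 0.8, -1.0]
gripper_width: 0.066
```

```bash
python3 - <<'E'
from h import *
print(r.read_state()["gripper_width"],r.read_state()["joints"].round(2))
plan(-27.9,30,[(.50,-.30,.07),(.50,-.30,.025)])
E
```

```text
0.06598927740707446 [-0.85  0.63  1.48  0.51  1.27 -0.57]
rot rows 1 each [0.0004 0.0014 0.0007]
slide rows 2 each [ 0.0093 -0.0347  0.0257] total [ 0.0185 -0.0693  0.0514] -> [ 0.4972 -0.3053  0.0804]
slide rows 1 each [-0.0225  0.      0.039 ] total [-0.0225  0.      0.039 ] -> [ 0.4972 -0.3053  0.0354]
```

move_arm(slide=[[0.0093,-0.0347,0.0257],[0.0093,-0.0347,0.0257],[0,0,0],[-0.0125,0,0.022],[-0.01,0,0.017],[0,0,0],[0,0,0],[0,0,0],[0,0,0],[0,0,0]], dr=[[0,0,0],[0,0,0],[0,0,0],[0,0,0],[0,0,0],[0,0,0],[0,0,0],[0,0,0],[0,0,0],[0,0,0]], hand=[-1,-1,-1,-1,-1,-1,-1,0.6,0.9,1])

```text
time_s: 42.7
tool_pos: [0.4972, -0.3057, 0.0358]
ee_rot: [-2.4, -1.445, -0.645]
wrist_force: [1.5, 0.5, -0.2]
gripper_width: 0.0893
```

move_arm(slide=[[0,0,-0.05],[0,0,-0.05],[0,0,-0.05],[0,0,0],[0,0,0],[0,0,0],[0,0,0],[0,0,0],[0,0,0],[0,0,0],[0,0,0],[0,0,0]], dr=[[0,0,0],[0,0,0],[0,0,0],[0,-0.1745,0],[0,-0.1745,0],[0,-0.1745,0],[0,-0.1745,0],[0,-0.1745,0],[0,-0.1745,0],[0,-0.1745,0],[0,-0.1745,0],[0,0,0]], hand=[1,1,1,1,1,1,1,1,1,1,1,1])

```text
time_s: 44.2
tool_pos: [0.4622, -0.3699, 0.163]
ee_rot: [2.149, 1.301, -1.003]
wrist_force: [0.0, -0.1, 0.5]
gripper_width: 0.0911
```

```bash
python3 - <<'E'
from h import *
print(r.read_state()["joints"].round(2),r.read_state()["tool_pos"])
plan(-27.9,-50,[(.50,-.30,.12,.08)])
E
```

```text
[-0.29  0.52  1.76 -0.91  1.26  0.67] [ 0.46224533 -0.36989817  0.16297682]
rot rows 1 each [-0.0004 -0.0021  0.0053]
slide rows 3 each [ 0.028   0.0002 -0.0417] total [ 0.084   0.0007 -0.1252] -> [ 0.533  -0.2377  0.1791]
```

move_arm(slide=[[0.028,0,-0.0417],[0.028,0,-0.0417],[0.028,0,-0.0417],[0,0,0],[0,0,0]], dr=[[0,-0.002,0.0053],[0,0,0],[0,0,0],[0,0,0],[0,0,0]], hand=[1,1,1,1,1])

```text
time_s: 44.82
tool_pos: [0.5318, -0.2405, 0.182]
ee_rot: [2.153, 1.286, -0.999]
wrist_force: [-0.3, -0.6, -0.7]
gripper_width: 0.0912
```

```bash
python3 - <<'E'
from h import *
A=(.50,-.30)
w=cap("wrist","wrist13"); u=proj(w,[*A,.048])[0]; print(u)
try: print(topface(w,u,half=90))
except Exception as e: print(e)
s=cap("scene");u=proj(s,[*A,.048])[0]; print(u,topface(s,u,half=28))
d=cap("side")
cv2.imwrite("pics/v13.png",np.hstack([cv2.resize(w["bgr"],(480,360)),cv2.resize(s["bgr"][int(u[1])-45:int(u[1])+45,int(u[0])-40:int(u[0])+40],(320,360),interpolation=cv2.INTER_CUBIC)]))
plan(-27.9,-50,[(*A,.024,.08),(*A,.024)])
E
```

```text
[314.0979782  151.30788368]
(array([ 0.50975684, -0.28337488]), np.float32(151.32959), (66.61666107177734, 65.20570373535156))
[258.96727674 143.94379422] (array([ 0.49264359, -0.2920918 ]), np.float32(145.2175), (41.56705093383789, 30.048887252807617))
rot rows 1 each [-0.0012  0.0005 -0.0075]
slide rows 2 each [0.0389 0.     0.0302] total [0.0778 0.0001 0.0605] -> [ 0.533  -0.2377  0.0831]
slide rows 2 each [-0.   -0.    0.04] total [-0.   -0.    0.08] -> [ 0.5043 -0.2919  0.0317]
```

View pics/v13.png

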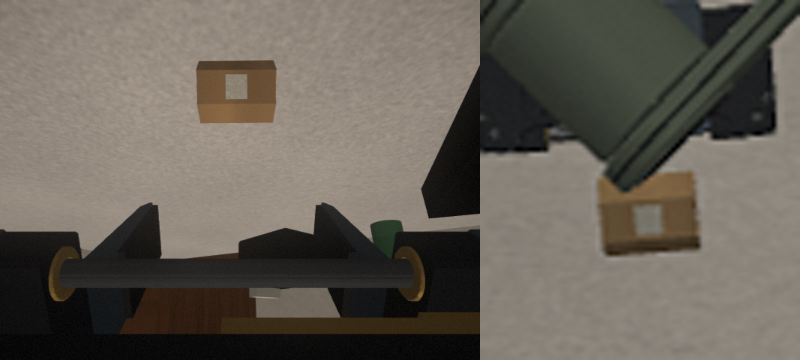

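A's label is now on the upper +n flat, facing the tool; this view is upside-down. Its top flat is centred at full-resolution (315,151) against predicted (314,151), so the nominal pose holds. Pick at -50°.

move_arm(slide=[[0.026,0,0.02],[0.026,0,0.02],[0.026,0,0.0205],[0,0,0.03],[0,0,0.03],[0,0,0.02],[0,0,0],[0,0,0],[0,0,0],[0,0,0],[0,0,0]], dr=[[-0.0012,0,-0.0075],[0,0,0],[0,0,0],[0,0,0],[0,0,0],[0,0,0],[0,0,0],[0,0,0],[0,0,0],[0,0,0],[0,0,0]], hand=[1,1,1,1,1,1,1,-1,-1,-1,-1])

```text
time_s: 46.35
tool_pos: [0.5062, -0.2903, 0.0319]
ee_rot: [2.146, 1.296, -1.001]
wrist_force: [1.2, 1.6, 2.1]
gripper_width: 0.0654
```

move_arm(slide=[[-0.023,0,-0.0193],[-0.046,0,-0.0386],[-0.046,0,-0.0386],[0,0,0]], dr=[[0,0,0],[0,0,0],[0,0,0],[0,0,0]], hand=[-1,-1,-1,-1])

```text
time_s: 46.85
tool_pos: [0.5075, -0.2908, 0.1858]
ee_rot: [2.148, 1.29, -0.991]
wrist_force: [0.4, -0.1, -2.1]
gripper_width: 0.0658
```

```bash
python3 - <<'E'
from h import *
st=r.read_state();print(st["gripper_width"],st["joints"].round(2))
plan(15.65,10,[(.568,-.0065,.16),(.568,-.0065,.094)])
E
```

```text
0.06581546513801963 [-0.15  0.53  1.67 -0.83  1.39  0.69]
rot rows 8 each [-0.0326  0.1246 -0.0935]
slide rows 6 each [0.0415 0.0225 0.0097] total [0.249  0.1349 0.0582] -> [ 0.5686 -0.0085  0.1718]
slide rows 2 each [-0.0057  0.      0.0325] total [-0.0115  0.      0.065 ] -> [ 0.5686 -0.0085  0.1058]
```

move_arm(slide=[[0,0,0],[0,0,0],[0,0,0],[0,0,0],[0,0,0],[0,0,0],[0,0,0],[0,0,0],[0,0,0]], dr=[[-0.0326,0.1246,-0.0935],[-0.0326,0.1246,-0.0935],[-0.0326,0.1246,-0.0935],[-0.0326,0.1246,-0.0935],[-0.0326,0.1246,-0.0935],[-0.0326,0.1246,-0.0935],[-0.0326,0.1246,-0.0935],[-0.0326,0.1246,-0.0935],[0,0,0]], hand=[-1,-1,-1,-1,-1,-1,-1,-1,-1])

```text
time_s: 47.98
tool_pos: [0.5046, -0.292, 0.1791]
ee_rot: [-1.812, -2.374, -0.149]
wrist_force: [0.6, 0.7, -1.7]
gripper_width: 0.0662
```

move_arm(slide=[[0.0415,0.0225,0.0097],[0.0415,0.0225,0.0097],[0.0415,0.0225,0.0097],[0.0415,0.0225,0.0097],[0.0415,0.0225,0.0097],[0.0415,0.0225,0.0097],[0,0,0],[0,0,0]], dr=[[0,0,0],[0,0,0],[0,0,0],[0,0,0],[0,0,0],[0,0,0],[0,0,0],[0,0,0]], hand=[-1,-1,-1,-1,-1,-1,-1,-1])

```text
time_s: 48.98
tool_pos: [0.5658, -0.0077, 0.1667]
ee_rot: [-1.807, -2.382, -0.148]
wrist_force: [-0.0, 0.1, -1.9]
gripper_width: 0.066
```

```bash
python3 - <<'E'
from h import *
st=r.read_state();print(st["gripper_width"],st["joints"].round(2))
plan(15.65,10,[(.568,-.0065,.0925)])
w=cap("wrist");T=R.from_rotvec(st["ee_rot"]);p=st["tool_pos"]
H=cv2.cvtColor(w["bgr"],cv2.COLOR_BGR2HSV);m=((H[...,1]<45)&(H[...,2]>120)).astype(np.uint8)
k=T.as_matrix()
pred=proj(w,p+T.apply([0,0,.012])+.024*np.array([0,0,1]));print("label pred",pred)
for ct in cv2.findContours(m,0,cv2.CHAIN_APPROX_NONE)[0]:
    x,y,ww,h=cv2.boundingRect(ct)
    if abs(x+ww/2-pred[0][0])<60 and abs(y+h/2-pred[0][1])<60 and ww*h>200: print(x+ww/2,y+h/2,ww,h)
E
```

```text
0.06597647575546117 [-0.12  0.4   1.65  0.17  1.18 -0.47]
rot rows 1 each [-0.0108 -0.0036 -0.0012]
slide rows 2 each [-0.0062  0.0012  0.0306] total [-0.0123  0.0024  0.0612] -> [ 0.5686 -0.0085  0.1043]
label pred [[316.49263578 336.79525198]]
316.0 329.5 50 31
```

move_arm(slide=[[-0.005,0.0024,0.025],[-0.004,0,0.02],[-0.0022,0,0.011],[0,0,0],[0,0,0]], dr=[[-0.0108,-0.0036,0],[0,0,0],[0,0,0],[0,0,0],[0,0,0]], hand=[-1,-1,-1,-1,-1])

```text
time_s: 49.65
tool_pos: [0.5696, -0.0091, 0.111]
ee_rot: [-1.816, -2.388, -0.163]
wrist_force: [1.2, -0.6, -0.8]
gripper_width: 0.0655
```

```bash
python3 - <<'E'
from h import *
plan(15.65,10,[(.568,-.0065,.0925)])
E
```

```text
rot rows 1 each [ 0.0033 -0.0004 -0.0022]
slide rows 1 each [-0.0003 -0.0009  0.0067] total [-0.0003 -0.0009  0.0067] -> [ 0.5686 -0.0085  0.1043]
```

move_arm(slide=[[-0.0006,-0.0005,0.004],[-0.0004,0,0.0025],[0,0,0],[0,0,0]], dr=[[0.0033,0,-0.001],[0,0,0],[0,0,0],[0,0,0]], hand=[-1,-1,-1,-1])

```text
time_s: 50.15
tool_pos: [0.5688, -0.0087, 0.1041]
ee_rot: [-1.812, -2.388, -0.158]
wrist_force: [-0.2, -1.6, 2.7]
gripper_width: 0.066
```

move_arm(slide=[[0,0,0],[0,0,0],[0,0,0],[0,0,0],[0,0,-0.04],[0,0,-0.05],[0,0,-0.05],[0,0,-0.03],[0,0,0]], dr=[[0,0,0],[0,0,0],[0,0,0],[0,0,0],[0,0,0],[0,0,0],[0,0,0],[0,0,0],[0,0,0]], hand=[-0.2,0.6,0.9,1,1,1,1,1,1])

```text
time_s: 51.28
tool_pos: [0.578, -0.0377, 0.2734]
ee_rot: [-1.814, -2.391, -0.162]
wrist_force: [-0.8, 0.4, 0.0]
gripper_width: 0.0911
```

```bash
python3 - <<'E'
from h import *
w=cap("wrist","wrist14");s=cap("scene")
print(proj(w,[.568,-.0065,.116]),proj(s,[.568,-.0065,.116]))
H=cv2.cvtColor(w["bgr"],cv2.COLOR_BGR2HSV);m=((H[...,1]<45)&(H[...,2]>120)).astype(np.uint8)
for ct in cv2.findContours(m,0,cv2.CHAIN_APPROX_NONE)[0]:
    x,y,ww,h=cv2.boundingRect(ct)
    if ww*h>300 and 250<x<380 and 150<y<400: print(x+ww/2,y+h/2,ww,h)
cv2.imwrite("pics/v14.png",np.hstack([cv2.resize(w["bgr"],(480,360)),cv2.resize(s["bgr"][180:270,260:340],(320,360),interpolation=cv2.INTER_CUBIC)]))
print("D",topface(s,(392,318),half=30))
st=r.read_state();print(st["tool_pos"],st["joints"].round(2))
# D: label +n side; flipped tool: tool y at yaw ~158, lean +: handle to tool -x = +n
plan(157,30,[(.55,.365,.15,.08)])
E
```

```text
[[313.56719921 223.4876252 ]] [[292.98283643 197.83245524]]
D (array([0.55051129, 0.36471375]), np.float32(157.49742), (64.59750366210938, 27.583858489990234))
[ 0.57626871 -0.03713467  0.27001617] [-0.17  0.34  1.46  0.16  1.42 -0.47]
rot rows 14 each [ 0.0605  0.0104 -0.166 ]
slide rows 9 each [-0.0413  0.0201 -0.0187] total [-0.3717  0.1813 -0.168 ] -> [0.568  0.4073 0.2297]
```

View pics/v14.png

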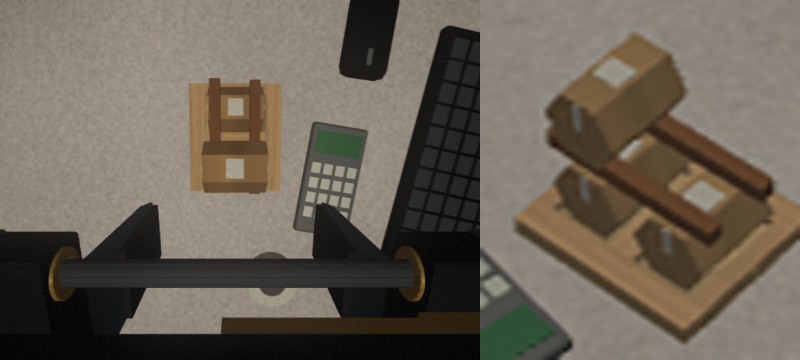

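A sits on the strips label up, at full-resolution (313,224) against predicted (313.6,223.5). D's label is on the upper +n side, so I'll pick at -40° and place at +20°. That clears A by about 25 mm.

```bash
python3 - <<'E'
from h import *
D=(.5505,.365)
plan(-22.5,-40,[(*D,.15,.08),(*D,.024,.08),(*D,.024)])
E
```

```text
rot rows 7 each [ 0.0249 -0.12    0.0948]
slide rows 9 each [ 0.0394 -0.0197 -0.0258] total [ 0.3542 -0.1777 -0.2325] -> [0.5731 0.4196 0.2205]
slide rows 3 each [0.027  0.     0.0322] total [0.081  0.     0.0965] -> [0.5731 0.4196 0.0945]
slide rows 2 each [-0.   -0.    0.04] total [-0.   -0.    0.08] -> [0.5535 0.3721 0.0332]
```

move_arm(slide=[[0,0,0],[0,0,0],[0,0,0],[0,0,0],[0,0,0],[0,0,0],[0,0,0],[0,0,0]], dr=[[0.0249,-0.12,0.0948],[0.0249,-0.12,0.0948],[0.0249,-0.12,0.0948],[0.0249,-0.12,0.0948],[0.0249,-0.12,0.0948],[0.0249,-0.12,0.0948],[0.0249,-0.12,0.0948],[0,0,0]], hand=[1,1,1,1,1,1,1,1])

```text
time_s: 52.38
tool_pos: [0.5765, -0.0358, 0.2672]
ee_rot: [2.192, 1.474, -0.805]
wrist_force: [0.0, -0.2, -0.1]
gripper_width: 0.0915
```

move_arm(slide=[[0.0394,-0.0197,-0.0258],[0.0394,-0.0197,-0.0258],[0.0394,-0.0197,-0.0258],[0.0394,-0.0197,-0.0258],[0.0394,-0.0197,-0.0258],[0.0394,-0.0197,-0.0258],[0.0394,-0.0197,-0.0258],[0.0394,-0.0197,-0.0258],[0.0394,-0.0197,-0.0258],[0,0,0],[0,0,0]], dr=[[0,0,0],[0,0,0],[0,0,0],[0,0,0],[0,0,0],[0,0,0],[0,0,0],[0,0,0],[0,0,0],[0,0,0],[0,0,0]], hand=[1,1,1,1,1,1,1,1,1,1,1])

```text
time_s: 53.75
tool_pos: [0.5743, 0.4185, 0.2207]
ee_rot: [2.195, 1.467, -0.799]
wrist_force: [0.5, -0.4, 0.4]
gripper_width: 0.0912
```

```bash
cat >> h.py <<'E'
def label(c,u,rad=60,lo=120):
    H=cv2.cvtColor(c["bgr"],cv2.COLOR_BGR2HSV);m=((H[...,1]<45)&(H[...,2]>lo)).astype(np.uint8)
    for ct in cv2.findContours(m,0,cv2.CHAIN_APPROX_NONE)[0]:
        M=cv2.moments(ct)
        if M["m00"]>60:
            q=np.array([M["m10"],M["m01"]])/M["m00"]
            if np.linalg.norm(q-u)<rad: print("white blob",q.round(1),M["m00"])
E
python3 - <<'E'
from h import *
D=(.5505,.365)
print(r.read_state()["joints"].round(3))
w=cap("wrist","wrist15"); u=proj(w,[*D,.048])[0]; print(u)
try: print(topface(w,u,half=80))
except Exception as e: print(e)
n=np.array([np.sin(np.radians(22.5)),np.cos(np.radians(22.5)),0])
lab=np.array([*D,.024])+.024*(n*np.sin(np.pi/3)+np.array([0,0,.5]));ul=proj(w,lab)[0];print("label pred",ul);label(w,ul)
plan(-22.5,-40,[(*D,.024,.08),(*D,.024)])
E
```

```text
[ 0.735  0.921  0.685 -0.338  2.157  1.029]
[312.99869854 138.76079493]
(array([0.55052588, 0.3621167 ]), np.float32(157.49252), (66.65428924560547, 27.170166015625))
label pred [312.92962254 104.58657501]
white blob [303.8 163.3] 172284.0
rot rows 1 each [ 0.0005 -0.0006 -0.001 ]
slide rows 3 each [ 0.0275 -0.0006  0.0322] total [ 0.0824 -0.0018  0.0966] -> [0.5731 0.4196 0.0945]
slide rows 2 each [-0.   -0.    0.04] total [-0.   -0.    0.08] -> [0.5535 0.3721 0.0332]
```

D measures (.5505,.3622), 66.7 x 27.2 mm.

```bash
python3 - <<'E'
from h import *
D=(.5505,.3625)
plan(-22.5,-40,[(*D,.024,.08),(*D,.024)])
E
```

```text
rot rows 1 each [ 0.0005 -0.0006 -0.001 ]
slide rows 3 each [ 0.0269 -0.0003  0.0327] total [ 0.0806 -0.0009  0.0981] -> [0.5731 0.4171 0.0945]
slide rows 2 each [-0.   -0.    0.04] total [-0.   -0.    0.08] -> [0.5535 0.3696 0.0332]
```

move_arm(slide=[[0.0269,-0.0003,0.0327],[0.0269,-0.0003,0.0327],[0.0269,-0.0003,0.0327],[0,0,0.03],[0,0,0.03],[0,0,0.02],[0,0,0],[0,0,0],[0,0,0],[0,0,0],[0,0,0]], dr=[[0,0,0],[0,0,0],[0,0,0],[0,0,0],[0,0,0],[0,0,0],[0,0,0],[0,0,0],[0,0,0],[0,0,0],[0,0,0]], hand=[1,1,1,1,1,1,1,-1,-1,-1,-1])

```text
time_s: 55.18
tool_pos: [0.5538, 0.3716, 0.0333]
ee_rot: [2.196, 1.467, -0.795]
wrist_force: [1.0, 0.2, 3.7]
gripper_width: 0.0659
```

move_arm(slide=[[-0.016,0,-0.019],[-0.03,0,-0.036],[-0.03,0,-0.036],[-0.03,0,-0.036],[0,0,0]], dr=[[0,0,0],[0,0,0],[0,0,0],[0,0,0],[0,0,0]], hand=[-1,-1,-1,-1,-1])

```text
time_s: 55.8
tool_pos: [0.5542, 0.3724, 0.2037]
ee_rot: [2.201, 1.467, -0.784]
wrist_force: [0.7, 1.0, -0.9]
gripper_width: 0.0658
```

```bash
python3 - <<'E'
from h import *
st=r.read_state();print(st["gripper_width"],st["joints"].round(2))
plan(15.65,20,[(.550,.057,.19),(.550,.057,.0925)])
E
```

```text
0.06584468560298197 [ 0.71  0.82  0.93 -0.33  2.    1.06]
rot rows 7 each [-0.0159  0.1428 -0.0981]
slide rows 6 each [-0.0482 -0.0148 -0.0171] total [-0.289  -0.0891 -0.1027] -> [0.5511 0.053  0.2013]
slide rows 2 each [-0.0167 -0.      0.0458] total [-0.0333 -0.      0.0916] -> [0.5511 0.053  0.1038]
```

move_arm(slide=[[0,0,0],[0,0,0],[0,0,0],[0,0,0],[0,0,0],[0,0,0],[0,0,0],[0,0,0]], dr=[[-0.0159,0.1428,-0.0981],[-0.0159,0.1428,-0.0981],[-0.0159,0.1428,-0.0981],[-0.0159,0.1428,-0.0981],[-0.0159,0.1428,-0.0981],[-0.0159,0.1428,-0.0981],[-0.0159,0.1428,-0.0981],[0,0,0]], hand=[-1,-1,-1,-1,-1,-1,-1,-1])

```text
time_s: 56.8
tool_pos: [0.5526, 0.3688, 0.1965]
ee_rot: [-1.728, -2.263, -0.282]
wrist_force: [0.4, 0.3, -1.7]
gripper_width: 0.0655
```

move_arm(slide=[[-0.0482,-0.0148,-0.0171],[-0.0482,-0.0148,-0.0171],[-0.0482,-0.0148,-0.0171],[-0.0482,-0.0148,-0.0171],[-0.0482,-0.0148,-0.0171],[-0.0482,-0.0148,-0.0171],[0,0,0],[0,0,0],[0,0,0]], dr=[[0,0,0],[0,0,0],[0,0,0],[0,0,0],[0,0,0],[0,0,0],[0,0,0],[0,0,0],[0,0,0]], hand=[-1,-1,-1,-1,-1,-1,-1,-1,-1])

```text
time_s: 57.92
tool_pos: [0.5504, 0.0536, 0.1976]
ee_rot: [-1.72, -2.268, -0.287]
wrist_force: [-0.5, 0.3, -1.2]
gripper_width: 0.0657
```

```bash
python3 - <<'E'
from h import *
st=r.read_state();print(st["gripper_width"],st["joints"].round(2))
plan(15.65,20,[(.550,.057,.11),(.550,.057,.0925)])
w=cap("wrist","wrist16");T=R.from_rotvec(st["ee_rot"]);u=proj(w,st["tool_pos"]+T.apply([0,0,.012])+[0,0,.024])[0];print("pred",u);label(w,u)
E
```

```text
0.06567934701252859 [-0.1   0.38  1.64  0.33  1.29 -0.49]
rot rows 1 each [-0.0103  0.0045 -0.0019]
slide rows 2 each [-0.0134  0.0002  0.0357] total [-0.0267  0.0005  0.0715] -> [0.5511 0.053  0.1213]
slide rows 1 each [-0.006  -0.      0.0164] total [-0.006  -0.      0.0164] -> [0.5511 0.053  0.1038]
pred [316.56749467 326.25058473]
white blob [315.  323.1] 2012.5
```

Label is on top as predicted (315,323 vs 317,326). Lowering.

move_arm(slide=[[-0.009,0,0.024],[-0.009,0,0.024],[-0.0087,0.0005,0.0235],[0,0,0],[0,0,0]], dr=[[-0.0103,0.0045,-0.0019],[0,0,0],[0,0,0],[0,0,0],[0,0,0]], hand=[-1,-1,-1,-1,-1])

```text
time_s: 58.6
tool_pos: [0.5516, 0.0521, 0.1222]
ee_rot: [-1.722, -2.27, -0.306]
wrist_force: [0.3, -0.2, -1.3]
gripper_width: 0.0659
```

```bash
python3 - <<'E'
from h import *
plan(15.65,20,[(.550,.057,.0925)])
E
```

```text
rot rows 1 each [ 0.0023  0.0001 -0.0002]
slide rows 1 each [-0.0053 -0.0002  0.0177] total [-0.0053 -0.0002  0.0177] -> [0.5511 0.053  0.1038]
```

move_arm(slide=[[-0.0025,0,0.008],[-0.0018,0,0.006],[-0.001,0,0.0035],[0,0,0],[0,0,0]], dr=[[0.0023,0,0],[0,0,0],[0,0,0],[0,0,0],[0,0,0]], hand=[-1,-1,-1,-1,-1])

```text
time_s: 59.22
tool_pos: [0.5507, 0.0524, 0.1043]
ee_rot: [-1.721, -2.268, -0.303]
wrist_force: [-2.3, -0.8, 5.0]
gripper_width: 0.0658
```

```bash
python3 - <<'E'
from h import *
print(r.read_state()["wrist_force"]);plan(15.65,20,[(.550,.057,.092)])
E
```

```text
[-2.32030353 -0.75813542  4.9809991 ]
rot rows 1 each [-0.0005 -0.0007 -0.001 ]
slide rows 1 each [0.0001 0.0006 0.0011] total [0.0001 0.0006 0.0011] -> [0.5511 0.053  0.1033]
```

Contact is made at 5 N and the pose is on target. Release, retreat along the tool and move clear.

move_arm(slide=[[0,0,0],[0,0,0],[0,0,0],[0,0,0],[0,0,-0.03],[0,0,-0.05],[0,0,-0.05],[0,0,-0.05],[0,0,-0.05],[0,0,0],[0,0,0]], dr=[[0,0,0],[0,0,0],[0,0,0],[0,0,0],[0,0,0],[0,0,0],[0,0,0],[0,0,0],[0,0,0],[0,0,0],[0,0,0]], hand=[-0.2,0.6,0.9,1,1,1,1,1,1,1,1])

```text
time_s: 60.6
tool_pos: [0.5718, -0.0232, 0.3183]
ee_rot: [-1.721, -2.266, -0.301]
wrist_force: [-1.5, -0.4, -1.3]
gripper_width: 0.0917
```

```bash
python3 - <<'E'
from h import *
w=cap("wrist","wrist17");s=cap("scene");d=cap("side")
P=np.array([(.550,.057,.116),(.568,-.0065,.116)])
for c,n in((w,"w"),(s,"s"),(d,"d")):
    U=proj(c,P);print(n,U.round(1).tolist())
    for u in U: label(c,u,12,100)
k=lambda c,y,x,h,ww,W,Hh: cv2.resize(c["bgr"][y:y+h,x:x+ww],(W,Hh),interpolation=cv2.INTER_CUBIC)
a=np.hstack([k(w,60,160,240,320,400,300),k(s,175,250,90,120,400,300)])
b=np.hstack([cv2.resize(s["bgr"],(400,300)),k(d,210,300,90,120,400,300)])
cv2.imwrite("pics/final.png",np.vstack([a,b]))
E
```

```text
w [[317.1, 204.6], [317.3, 279.3]]
s [[314.1, 210.6], [293.0, 197.8]]
d [[356.1, 236.5], [367.0, 223.8]]
```

View pics/final.png

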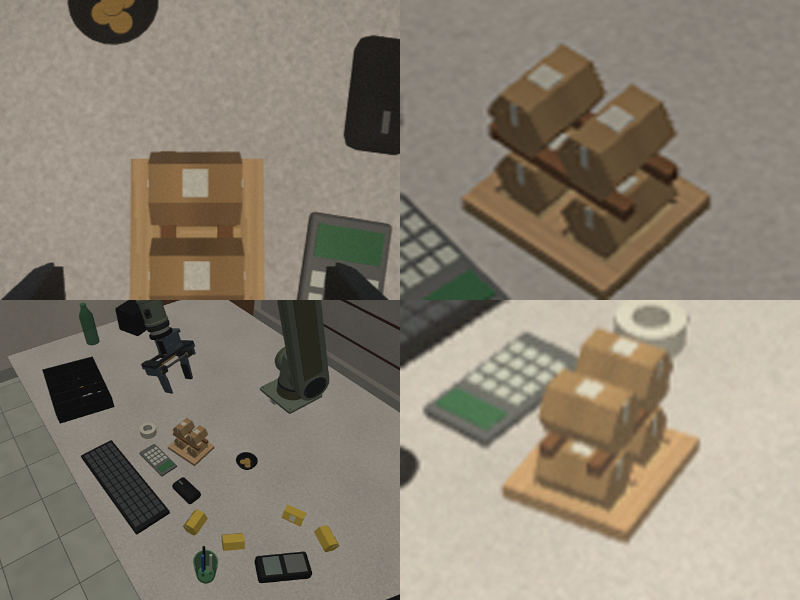

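In all views the four cartons are stacked label up. The top labels are at wrist (316,206) and (316,281), against predicted (317,205) and (317,279). The bystanders and the yellow cartons show no sign of having been moved. Handing in.

```bash
python3 -c "
from station import r
print(r.finish_job())"
```

```text
the job is handed in; nothing more can be done
None
```

The job is done and handed in at about 61 s of the 210 s. I rolled the four brown cartons label-up, by 60° or 120° each, gripping them by their end faces. Two lie flat in the wells, the two strips lie square across their ends on either side of the labels, and the other two sit on the strips.

**Last checks:**
- **Top cartons:** both label centres were within about 2 px of prediction in the wrist view. The scene and side views show the stack square and standing.
- **Strips and lower cartons:** these matched prediction to 1–2 px when placed, and I re-checked them only by eye after the top cartons went on.
- **Bystanders and yellow cartons:** the final scene view showed no sign of movement. I judged this by eye, not by measurement.

**Checks that failed or disagreed:**
- **Automatic label check:** in the final views it found no label blobs, so the positions above were read from the picture.
- **Top-face fits:** five fits came out the wrong size and were discarded. I used hand-read corners or an already known position instead.
- **Scene camera yaw:** it read one carton's angle about 7° off the wrist view, so I used the wrist value.
- **Pose readings:** they scattered by up to about 3 mm while placing the strips.

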